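Balance a bottle shuttle under the code reader

ROBOT

A 6-joint arm with a two-finger parallel gripper is mounted at the origin on the work surface. World frame = base frame: x ahead of the robot, y to its left, z up, the work surface at z = 0. Lengths are in m, angles in degrees, forces in N, time in s.
With the tool pointing down it reaches from about 0.35 to 0.925 m from the base axis. Payload 6.4 kg.
Tool frame: the origin (TCP) lies at the very end of the fingers, on their centre line; the grasp point (between the pads) lies 19 mm behind it; z points along the fingers, y is the direction in which the jaws open and shut (so a half turn about z gives the same grasp; the last joint's range is limited). The gripper opens to 94 mm and grips with 3 to 60 N. Pads are 16 mm wide; open, the fingers measure 119 mm over their backs; the gripper's body (75 mm by 177 mm) begins 78 mm behind the grasp point.
Start: joints at [55.915, 14.043, 89.255, -0, 76.702, -9.975], TCP at [0.266, 0.593, 0.178] pointing down, gripper open.
Joint ranges: [-179.41, 179.41], [-58.25, 129.5], [7.25, 145.43], [-54.29, 234.29], [11.92, 165.04], [-157.13, 157.13]. Speed limits (degrees/s): [147.25, 147.25, 180, 180, 180, 180].

INTERFACE

Orientations are given as a 3x3 rotation matrix whose columns are the frame's x, y, z axes.
In Python, from plant import read_state, read_camera, close_job, look_for, outline_of gives the robot as it stands.
- The arm moves only by the tool step_arm, never from a script. Its argument "commands" is a list of rows, each an object with "grip": the closure, from 0 (fully open) to 1 (shut); "travel": the shift along the tool's x, y, z in m, a list of three; "twist": the turn about the tool's z in degrees. A call has 1 to 5 rows; each row shifts and turns the commanded pose from where the row before left it, along the tool's axes as they then stand; what a row does not reach is not made up. A row lasts 1/8 s, in which the tool goes at most 62.5 mm and 10.7 degrees, less where a joint would pass 70% of its speed; a pose out of reach is approached as far as the arm can. A call with a gripper value outside its range is refused whole. The fingers move at their own pace and stop on an object; "squeeze" is the grip in N (left out, the last holds). Time passes only in rows, so rows that do not move let the fingers close. It gives the time, the measured TCP pose, the force and the opening at its end, in the units of the state.
- read_state(): the state, without advancing time (a new reading comes with each control period).
- read_camera(name): name is "scene" or "top" or "wrist"; returns a dict with "image" (384x512x3 uint8, blue, green, red), "depth" (384x512 float32, m along the optical axis (not along the pixel's ray), 0 where there is no reading), "mtx" (3x3 intrinsics, pixels), "extrinsics" (4x4, takes a point from camera to world coordinates); the wrist camera has in their place "T_tool_cam" (4x4, takes a point from camera to tool coordinates, whose origin is the TCP and whose axes are the flange's). Camera axes: x right, y up, looking along -z (the intrinsics and any distortion apply to the point x, -y, -z); pixel columns grow to the right and rows downward; lengths in m; the calibration is good to about 2 mm. A picture is of the moment at which its call begins: read the wrist's pose just before it.
- close_job(): hands the job in, once; it reports no verdict.
Trained networks look in the newest picture that a camera, given by its name, has taken for a name from the list of things; names that differ only in an ending like _2 or _b are one class to them, and where a whole thing is asked for, a point or a joint stands for the part that bears it (a point fixed in the world has none). Each returns a list of dicts, best first, with "score" (0 to 1); they miss things now and then, are a little off and sometimes report something else, mostly with a low value. They report only what shows in the picture. A call takes as long as a camera call. They do not tell look-alikes from the thing itself.
- look_for(target, camera): "at" ([column, row] in pixels, amid what is visible of it).
- outline_of(target, camera): "pixels" (384x512 bool, what is visible of it) and "at" ([column, row] in pixels, amid what is visible of it).
The state is a dict: "time_s": time; "qpos": joint angles; "qd": joint speeds; "joint_efforts": joint torques, N m; "position": TCP position; "tcp_rot": TCP orientation; "contact_force": force on the tool from outside, world axes, zero at the start; "moment": the same for the moment, N m; "opening": opening from 0.0 (shut) to 1.0 (fully open).
Only numpy, scipy, OpenCV 4.12 (cv2) and the standard library are available. Lean on these libraries where they do the work, as an engineer would, in place of code of your own. Each camera call takes 0.05 s, during which the arm holds its last target.

TASK

Lift the reading tray by its handle, hold it about 15 cm above the reader's round mark and tilt it so that the free-running shuttle with the bottle glides to the middle of the tray and stays there, steady, for at least 5 seconds while the code is read. Then let the shuttle glide gently back to the low end stop, set the tray down flat in the middle of the loading mat, lined up with it, and let go. The bottle must stay in its cradle, level along its own length and untouched, the shuttle must never knock hard against an end stop or be touched, and the other things on the bench are to be left alone.

Things in the scene. Friction and masses are not known exactly. Their poses are not given: they have to be found in the camera images.
- tray: Grey wedge-shaped tray, 0.25 kg, 130 mm (x) by 212 mm (y). Origin: centre of its flat underside; z up, x away from the handle, y along its length. When it stands its white deck slopes, rising 0.06 rad towards +y, so the shuttle rests at the low -y end. The deck is level when the tray is turned -0.06 rad about its x (+y end down). Mass centre about 20 mm towards the handle
- tray_mid (a point): Middle of the tray's deck surface (on a grey stripe across it), at tray x = 0, y = 0, 20 mm above the underside; axes as the tray's. Stops 24 mm high and 8 mm thick stand on the deck at both y ends, low rails along both x sides. The shuttle must meet the stops at less than 0.1 m/s; let go in the middle of the standing tray it hits the low stop at over 0.3 m/s, far too fast
- tray_handle (a point): Grip point on the tray's black upright handle post, at tray x = -85 mm, y = 0, 75 mm above the underside. The post is 24 mm thick along y (the way to grip it) and 30 mm along x; its top is 95 mm, its foot 10 mm above the underside. Grip firmly, with 40 N or more
- shuttle: Black V cradle 112 mm (tray x) by 44 mm (tray y), 33 mm high, 0.06 kg, with next to no friction on rods arched up (radius 2.5 m), so it runs away from the middle either way. Origin: on the deck below the bottle's axis, axes as the tray's; tray y = s: -75 mm at the low stop (start), 0 middle, +75 high stop. Acceleration = 9.8 m/s2 x (s / 2.5 m - deck slope), slope in rad, + when +y is up
- bottle: Amber culture bottle with paper label and metal cap lying loose in the cradle, along tray x, and moving with it. Radius 20 mm, 102 mm long, 0.12 kg (-30 to +40 %). Origin on its axis at mid-length, 30 mm above the deck; x along its axis
- reader: Code reader, fixed. Origin: centre of its round ring mark (90 mm across, on a flat white 130 mm square), on the bench; x from the mark to the post. A black head on a post stands 210 mm beyond the mark; the head is 250 to 330 mm above the bench and comes to 150 mm from the mark (seen from above)
- mat: Loading mat, fixed: grey, 180 mm (x) by 240 mm (y), 4 mm thick. Origin: centre of its underside, on the bench; the tray is to stand with its centre over this and its x and y along the mat's x and y, handle towards the robot
- spare_bottle: Bystander: a culture bottle standing upright, 40 mm across, 100 mm tall; origin at its underside. Not to be disturbed
- tape: Bystander: roll of label tape lying flat, 80 mm across, 20 mm high; origin at the centre of its underside. Not to be disturbed
- timer: Bystander: white square bench timer lying flat, 50 x 50 x 18 mm; origin at the centre of its underside. Not to be disturbed
Not all that is in view belongs to the job. Leave any blue or green look-alike of the bottle alone.

How it is judged (in metres and radians):
On the way:
1. the tray is held 10 to 20 cm above the reader's mark (deck middle within 40 mm of it seen from above) with the shuttle within 15 mm of the tray's middle and the bottle in it, kept for 4.5 s (horizontal distance between tray_mid and reader below 0.04 m and height (world z) of tray_mid between 0.1 and 0.2 m and angle between tray's own x axis and vertical between 1.42 and 1.72 rad and contact force between the fingers and tray above 1 N and distance between bottle and shuttle below 0.042 m and y of shuttle in the frame of tray between -0.015 and 0.015 m), for 4.5 s.
At the end, for the whole second after the job is handed in: The tray stands flat on the loading mat, its centre within 25 mm of the mat's and turned less than 0.15 rad from it, with the shuttle within 10 mm of the low stop and the bottle in its cradle, everything released and at rest (horizontal distance between tray and mat below 0.025 m and angle between the x axis of tray and the x axis of mat, either way round below 0.15 rad and height (world z) of tray below 0.008 m and angle between tray's own z axis and vertical below 0.03 rad and linear speed of each of tray, bottle below 0.02 m/s and distance between bottle and shuttle below 0.042 m and y of shuttle in the frame of tray below -0.065 m); the robot touches nothing.
It fails at once if the shuttle knocks hard on an end stop (within 4 mm of it at over 0.17 m/s, the tray itself nearly still) ((y of shuttle in the frame of tray below -0.071 m and linear speed of bottle above 0.17 m/s and linear speed of tray below 0.05 m/s) or (y of shuttle in the frame of tray above 0.071 m and linear speed of bottle above 0.17 m/s and linear speed of tray below 0.05 m/s)).
It fails at once if the bottle comes out of its cradle (distance between bottle and shuttle above 0.055 m).
It fails at once if the robot touches the bottle or the shuttle (contact force between any of the fingers, the arm and bottle above 0.5 N or contact force between any of the fingers, the arm and shuttle above 0.5 N).
It fails at once if the bottle is tipped along its length (over 0.25 rad) (angle between tray's own x axis and vertical below 1.32 rad or angle between tray's own x axis and vertical above 1.82 rad).
It fails at once if a bystander is disturbed (moved over 30 mm) (distance of any of spare_bottle, timer, tape from where it was at the start of the episode above 0.03 m).
It also fails if it takes over 72 s, if anything falls off the work surface, if the arm or the gripper's body presses on something with over 40 N, if the wrist force passes 120 N, or if a joint passes its speed limit or range.

## Working session

There is one attempt and no reset: what is moved stays moved. The work goes in short steps, Python scripts to look and compute and a tool call to move; the robot and the scene stay as the last step left them, time stands still between calls to the robot, and variables do not carry over. Pictures are saved under pics/ and viewed, and the job is handed in when it is done.

Besides the shell and the picture viewer there is one more tool, called by a JSON object that holds its "name" and its "arguments", one argument or row to a line. step_arm: Moves the arm, as the interface text tells. Its arguments: {"type":"object","properties":{"commands":{"type":"array","items":{"type":"object","properties":{"grip":{"type":"number"},"travel":{"type":"array","items":{"type":"number"}},"twist":{"type":"number"}}}},"squeeze":{"type":"number"}},"required":["commands"]}

```bash
ls; mkdir -p pics; python3 - <<'E'
from plant import *
import cv2
s=read_state();print(s)
for n in ["scene","top","wrist"]:
    c=read_camera(n);cv2.imwrite(f"pics/{n}0.png",c["image"])
    print(n,c["mtx"].tolist(),(c.get("extrinsics") if "extrinsics" in c else c["T_tool_cam"]).tolist(), [k for k in c])
E
```

```text
pics
{'time_s': 0.0, 'qpos': array([ 5.59159434e+01,  1.40824720e+01,  8.93243223e+01, -1.23900480e-03,
        7.67032952e+01, -9.97473820e+00]), 'qd': array([ 0.10876872,  0.06813056, -0.01704966,  0.05816061, -0.04653178,
        0.05666426]), 'joint_efforts': array([ 2.11389756e-04, -4.15830624e+01, -3.14607453e+01,  6.84954249e-02,
        3.32137384e-02, -1.16369861e-04]), 'position': array([0.26513217, 0.5927467 , 0.17726934]), 'tcp_rot': array([[-9.12769630e-01,  4.08473352e-01, -1.05935157e-03],
       [ 4.08474607e-01,  9.12768276e-01, -1.60314692e-03],
       [ 3.12099706e-04, -1.89602203e-03, -9.99998154e-01]]), 'contact_force': array([-0.52591993, -0.57584748,  0.25559828]), 'moment': array([-0.09238188,  0.03388816,  0.0249422 ]), 'opening': 0.9990863917700654}
scene [[484.0068395407571, 0.0, 249.50289965920115], [0.0, 484.0068395407571, 195.27054060810062], [0.0, 0.0, 1.0]] [[-0.1816553098834258, -0.7926935191823437, 0.5819263982991904, 1.2268003161231567], [0.9833614220089683, -0.14565734492034596, 0.1085552927095449, 0.07644428999655842], [-0.0012892228884787654, 0.5
[... 302 characters left out ...]
6345174421549403], [-0.9998908588227582, 0.0016898823396473434, -0.01467701401392014, -0.047197330422675966], [-0.014125246879234494, 0.1818032675448564, 0.9832334663296474, 1.051486182577419], [0.0, 0.0, 0.0, 1.0]] ['image', 'depth', 'mtx', 'extrinsics']
wrist [[280.39138660508416, 0.0, 255.18215663527604], [0.0, 280.39138660508416, 190.6390467956309], [0.0, 0.0, 1.0]] [[-0.0005639242255996696, 0.9590729156861829, 0.2831586558568702, 0.08211367393195323], [0.9999998407025973, 0.0005340002596485556, 0.0001828619704842288, 0.001289859527564996], [2.417116745115721e-05, 0.2831587138707273, -0.9590730640440426, -0.20697390316545536], [0.0, 0.0, 0.0, 1.0]] ['image', 'depth', 'mtx', 'T_tool_cam']
```

View pics/scene0.png

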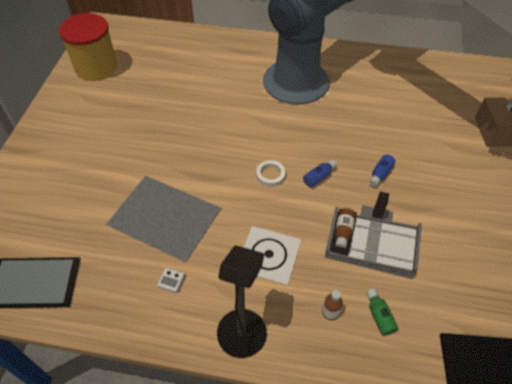

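View pics/top0.png

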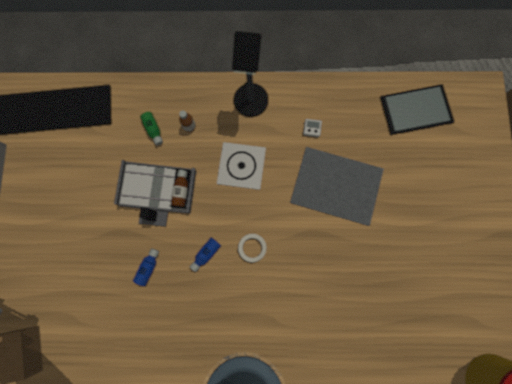

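```bash
cat > h.py <<'E'
from plant import *
import numpy as np, cv2
def world(c,uv,z=None,d=None):
    M=c["mtx"];E=c["extrinsics"]
    r=np.array([(uv[0]-M[0,2])/M[0,0],-(uv[1]-M[1,2])/M[1,1],-1.0])
    o=E[:3,3];w=E[:3,:3]@r
    if d is not None: return o+w*d
    return o+w*(z-o[2])/w[2]
def cloud(c):
    M=c["mtx"];E=c["extrinsics"];H,W=c["depth"].shape
    u,v=np.meshgrid(np.arange(W),np.arange(H));d=c["depth"]
    p=np.stack([(u-M[0,2])/M[0,0]*d,-(v-M[1,2])/M[1,1]*d,-d],-1)
    return p@E[:3,:3].T+E[:3,3]
def proj(c,p):
    E=c["extrinsics"];q=(np.asarray(p)-E[:3,3])@E[:3,:3];M=c["mtx"]
    return np.stack([M[0,0]*q[...,0]/-q[...,2]+M[0,2],M[1,1]*-q[...,1]/-q[...,2]+M[1,2]],-1)
E
python3 - <<'E'
from h import *
for cam in ["top","scene"]:
    c=read_camera(cam);P=cloud(c)
    for t in ["tray","tray_handle","shuttle","bottle","reader","mat","spare_bottle","tape","timer"]:
        for o in outline_of(t,cam)[:2]:
            m=o["pixels"]&(c["depth"]>0);q=P[m]
            if len(q)==0: print(t,"none");continue
            print(cam,t,round(o["score"],2),np.round(o["at"]),m.sum(),np.round(np.median(q,0),3),np.round(np.percentile(q,2,axis=0),3),np.round(np.percentile(q,98,axis=0),3))
E
```

```text
top tray 0.79 [154. 190.] 3274 [0.563 0.271 0.023] [0.472 0.155 0.008] [0.638 0.361 0.094]
top tray_handle 0.95 [152. 193.] 3362 [0.564 0.271 0.023] [0.469 0.154 0.008] [0.638 0.361 0.094]
top shuttle 0.59 [184. 179.] 205 [0.598 0.17  0.036] [0.51  0.159 0.017] [0.623 0.209 0.052]
top bottle 0.92 [206. 255.] 489 [0.383 0.107 0.035] [0.341 0.072 0.   ] [0.421 0.145 0.042]
top bottle 0.92 [145. 267.] 514 [0.341 0.27  0.035] [0.298 0.248 0.   ] [0.391 0.302 0.042]
top reader 0.9 [247. 108.] 3958 [ 0.801 -0.005  0.01 ] [ 0.586 -0.054 -0.001] [0.885 0.074 0.324]
top mat 0.9 [333. 188.] 4838 [ 0.58  -0.27   0.004] [ 0.485 -0.386 -0.   ] [ 0.681 -0.15   0.008]
top spare_bottle 0.49 [187. 122.] 249 [0.758 0.169 0.064] [0.748 0.154 0.009] [0.78  0.189 0.102]
top tape 0.67 [244. 247.] 316 [ 0.403 -0.016  0.02 ] [ 0.362 -0.057  0.005] [0.437 0.016 0.024]
top timer 0.75 [312. 125.] 248 [ 0.754 -0.198  0.018] [ 0.733 -0.222  0.006] [ 0.78  -0.175  0.022]
top timer 0.59 [152. 189.] 3398 [0.564 0.27  0.024] [0.472 0.154 0.007] [0.638 0.361 0.094]
scene tray 0.95 [379. 242.] 4731 [0.578 0.273 0.023]
[... 223 characters left out ...]
0.203 0.049]
scene bottle 0.9 [381. 314.] 777 [0.764 0.283 0.034] [0.709 0.255 0.014] [0.801 0.315 0.042]
scene bottle 0.8 [346. 225.] 554 [0.565 0.185 0.059] [0.517 0.168 0.045] [0.614 0.207 0.066]
scene reader 0.94 [250. 273.] 5347 [ 0.832 -0.     0.011] [ 0.584 -0.055 -0.001] [0.895 0.073 0.324]
scene mat 0.94 [162. 218.] 5414 [ 0.588 -0.265  0.004] [ 0.486 -0.387 -0.001] [ 0.683 -0.15   0.008]
scene spare_bottle 0.61 [333. 306.] 463 [0.776 0.173 0.064] [0.758 0.156 0.009] [0.786 0.192 0.101]
scene tape 0.98 [276. 177.] 425 [ 0.408 -0.018  0.018] [ 0.366 -0.057  0.   ] [0.437 0.017 0.023]
scene timer 0.87 [170. 276.] 478 [ 0.761 -0.198  0.017] [ 0.733 -0.224  0.002] [ 0.784 -0.174  0.022]
```

{"name": "step_arm", "arguments": {
  "commands": [
    {"travel": [0, 0, -0.06]},
    {"travel": [0, 0, -0.06]},
    {"travel": [0, 0, -0.06]},
    {"travel": [0, 0.06, -0.02]},
    {"travel": [0, 0.06, 0]}
  ]
}}

```text
validation failed for argument at $.co...
```

```bash
python3 - <<'E'
from h import *
for cam in ["top","scene"]:
    c=read_camera(cam);P=cloud(c)
    for t in ["tray","mat"]:
        o=outline_of(t,cam)[0]
        m=o["pixels"]&(c["depth"]>0);q=P[m]
        if t=="tray":
            q=q[(q[:,2]>0.003)&(q[:,2]<.06)]
        r=cv2.minAreaRect(q[:,:2].astype(np.float32)); print(cam,t,r)
c=read_camera("top");g=c["image"]
cv2.imwrite("pics/tr.png",cv2.resize(g[90:290,100:400],None,fx=2.6,fy=2.6,interpolation=cv2.INTER_CUBIC))
c=read_camera("scene");g=c["image"]
cv2.imwrite("pics/sc.png",cv2.resize(g[160:340,210:450],None,fx=3.2,fy=3.2,interpolation=cv2.INTER_CUBIC))
E
```

```text
top tray ((0.5516729950904846, 0.26096612215042114), (0.21299737691879272, 0.17555080354213715), 84.44466400146484)
top mat ((0.5830710530281067, -0.2704067528247833), (0.24103225767612457, 0.18004658818244934), 73.63866424560547)
scene tray ((0.5313992500305176, 0.26409846544265747), (0.2133406549692154, 0.21759116649627686), 84.41310119628906)
scene mat ((0.5808240175247192, -0.26854991912841797), (0.24027584493160248, 0.18267476558685303), 73.52507019042969)
```

View pics/tr.png

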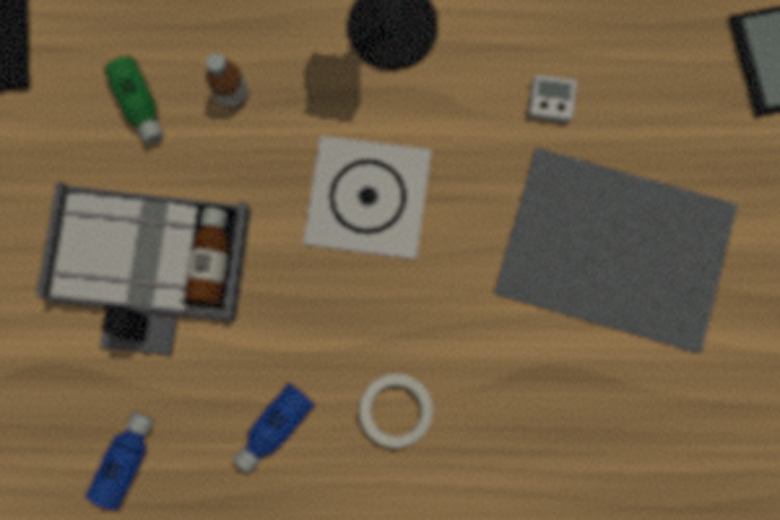

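View pics/sc.png

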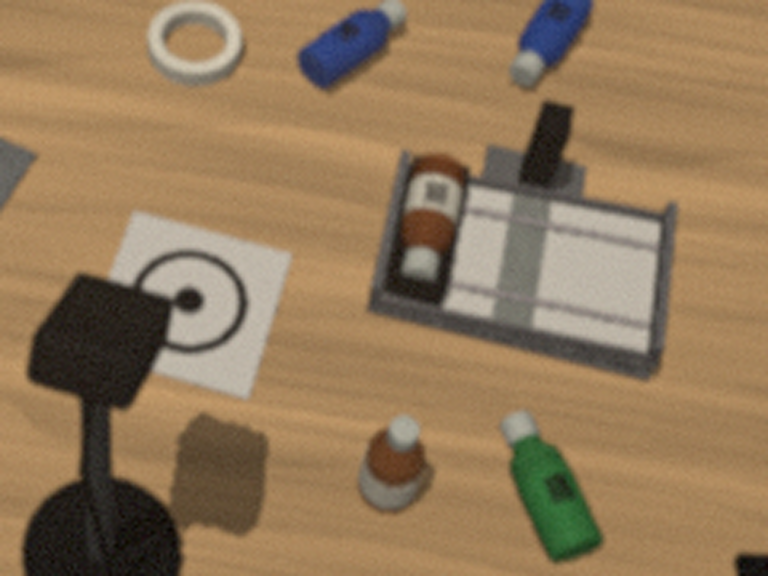

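{"name": "step_arm", "arguments": {
  "commands": [
    {"grip": 0, "twist": 0, "travel": [0, 0, -0.06]},
    {"grip": 0, "twist": 0, "travel": [0, 0, -0.06]},
    {"grip": 0, "twist": 0, "travel": [0, 0.03, -0.05]},
    {"grip": 0, "twist": 0, "travel": [0, 0.06, 0]},
    {"grip": 0, "twist": 0, "travel": [0, 0.06, 0]}
  ]
}}

```text
time_s: 2.17
position: [0.3275, 0.7318, 0.3504]
tcp_rot: [[-0.913, 0.409, 0.002], [0.409, 0.913, 0.003], [-0.0, 0.003, -1.0]]
contact_force: [1.2, 1.0, -0.1]
opening: 1.002
```

{"name": "step_arm", "arguments": {
  "commands": [
    {"grip": 0, "twist": 0, "travel": [0, 0.06, 0]},
    {"grip": 0, "twist": 0, "travel": [0, 0.06, 0]},
    {"grip": 0, "twist": 0, "travel": [0, 0.06, 0]},
    {"grip": 0, "twist": 0, "travel": [0, 0.06, 0]},
    {"grip": 0, "twist": 0, "travel": [0, 0.06, 0]}
  ]
}}

```text
time_s: 2.8
position: [0.3927, 0.8757, 0.3046]
tcp_rot: [[-0.913, 0.407, 0.036], [0.409, 0.909, 0.081], [0.001, 0.089, -0.996]]
contact_force: [0.6, 0.1, 0.8]
opening: 1.004
```

```bash
python3 - <<'E'
from h import *
s=read_state();print(s["qpos"].round(2),s["position"],s["tcp_rot"].round(4))
E
```

```text
[ 58.9   61.88   7.42   0.67 105.66  -6.77] [0.39268533 0.87573013 0.30459911] [[-9.127e-01  4.070e-01  3.570e-02]
 [ 4.085e-01  9.091e-01  8.110e-02]
 [ 5.000e-04  8.860e-02 -9.961e-01]]
```

```bash
cat >> h.py <<'E'
from scipy.spatial.transform import Rotation as Ro
def st():
    s=read_state();R=s["tcp_rot"];z=R[:,2]
    print("t",round(s["time_s"],2),"q",s["qpos"].round(1),"p",s["position"].round(4),"op",round(s["opening"],3),"F",s["contact_force"].round(1))
    print("tilt",round(np.degrees(np.arccos(-z[2])),2),"tiltaz",round(np.degrees(np.arctan2(z[1],z[0])),1),"yaw_y",round(np.degrees(np.arctan2(R[1,1],R[0,1])),2),"ytilt",round(np.degrees(np.arcsin(R[2,1])),2))
    return s
def go(target,s=None):
    s=s or read_state()
    d=s["tcp_rot"].T@(np.array(target)-s["position"])
    print("tool-travel",d.round(4),"norm",np.linalg.norm(d).round(4));return d
E
python3 - <<'E'
from h import *
s=st();go([0.55,-0.055,0.6],s)
E
```

```text
t 2.8 q [ 58.9  61.9   7.4   0.7 105.7  -6.8] p [0.3927 0.8757 0.3046] op 1.004 F [0.6 0.1 0.8]
tilt 5.08 tiltaz 66.2 yaw_y 65.88 ytilt 5.08
tool-travel [-0.5237 -0.756  -0.3641] norm 0.9891
```

{"name": "step_arm", "arguments": {
  "commands": [
    {"grip": 0, "twist": 0, "travel": [-0.0325, -0.047, -0.0225]},
    {"grip": 0, "twist": 0, "travel": [-0.0325, -0.047, -0.0225]},
    {"grip": 0, "twist": 0, "travel": [-0.0325, -0.047, -0.0225]},
    {"grip": 0, "twist": 0, "travel": [-0.0325, -0.047, -0.0225]},
    {"grip": 0, "twist": 0, "travel": [-0.0325, -0.047, -0.0225]}
  ]
}}

```text
time_s: 3.42
position: [0.4405, 0.6018, 0.3969]
tcp_rot: [[-0.913, 0.407, 0.038], [0.408, 0.909, 0.084], [-0.0, 0.093, -0.996]]
contact_force: [-0.3, -0.6, 0.6]
opening: 0.997
```

{"name": "step_arm", "arguments": {
  "commands": [
    {"grip": 0, "twist": 0, "travel": [-0.0325, -0.047, -0.0225]},
    {"grip": 0, "twist": 0, "travel": [-0.0325, -0.047, -0.0225]},
    {"grip": 0, "twist": 0, "travel": [-0.0325, -0.047, -0.0225]},
    {"grip": 0, "twist": 0, "travel": [-0.0325, -0.047, -0.0225]},
    {"grip": 0, "twist": 0, "travel": [-0.0325, -0.047, -0.0225]}
  ]
}}

```text
time_s: 4.05
position: [0.4889, 0.3126, 0.4873]
tcp_rot: [[-0.913, 0.406, 0.038], [0.408, 0.909, 0.084], [-0.001, 0.093, -0.996]]
contact_force: [0.1, -1.6, -0.4]
opening: 0.996
```

```bash
python3 - <<'E'
from h import *
s=st();go([0.55,-0.055,0.6],s)
E
```

```text
t 4.05 q [ 19.3  -2.5  75.8   3.9 103.  -45.6] p [0.4889 0.3126 0.4873] op 0.996 F [ 0.1 -1.6 -0.4]
tilt 5.31 tiltaz 65.6 yaw_y 65.91 ytilt 5.31
tool-travel [-0.2059 -0.2989 -0.1409] norm 0.3893
```

```bash
python3 - <<'E'
from h import *
s=st();go([0.68,-0.16,0.5],s); R=s["tcp_rot"]
print(R.T@np.array([.97,-.242,0]))
E
```

```text
t 4.05 q [ 19.3  -2.5  75.8   3.9 103.  -45.6] p [0.4889 0.3126 0.4873] op 0.996 F [ 0.1 -1.6 -0.4]
tilt 5.31 tiltaz 65.6 yaw_y 65.91 ytilt 5.31
tool-travel [-0.3674 -0.3507 -0.0452] norm 0.5099
[-0.98428528  0.17425972  0.01673429]
```

{"name": "step_arm", "arguments": {
  "commands": [
    {"grip": 0, "twist": 0, "travel": [-0.043, -0.043, -0.006]},
    {"grip": 0, "twist": 0, "travel": [-0.043, -0.043, -0.006]},
    {"grip": 0, "twist": 0, "travel": [-0.043, -0.043, -0.006]},
    {"grip": 0, "twist": 0, "travel": [-0.043, -0.043, -0.006]},
    {"grip": 0, "twist": 0, "travel": [-0.043, -0.043, -0.006]}
  ]
}}

```text
time_s: 4.68
position: [0.597, 0.0267, 0.4969]
tcp_rot: [[-0.913, 0.407, 0.038], [0.409, 0.909, 0.084], [-0.001, 0.093, -0.996]]
contact_force: [1.2, -0.1, -0.1]
opening: 1.003
```

{"name": "step_arm", "arguments": {
  "commands": [
    {"grip": 0, "twist": 0, "travel": [-0.043, -0.043, -0.006]},
    {"grip": 0, "twist": 0, "travel": [-0.043, -0.043, -0.006]},
    {"grip": 0, "twist": 0, "travel": [-0.043, -0.043, -0.006]},
    {"grip": 0, "twist": 0, "travel": [-0.06, 0.01, 0.001]},
    {"grip": 0, "twist": 0, "travel": [-0.06, 0.01, 0.001]}
  ]
}}

```text
time_s: 5.3
position: [0.7776, -0.1744, 0.5033]
tcp_rot: [[-0.912, 0.408, 0.039], [0.41, 0.908, 0.084], [-0.001, 0.092, -0.996]]
contact_force: [0.2, -0.8, 0.9]
opening: 1.001
```

{"name": "step_arm", "arguments": {
  "commands": [
    {"grip": 0, "twist": 0, "travel": [-0.06, 0.01, 0.001]},
    {"grip": 0, "twist": 0, "travel": [-0.06, 0.01, 0.001]},
    {"grip": 0, "twist": 0, "travel": [-0.06, 0.01, 0.001]},
    {"grip": 0, "twist": 0, "travel": [-0.06, 0.01, 0.001]},
    {"grip": 0, "twist": 0, "travel": [-0.06, 0.01, 0.001]}
  ]
}}

```text
time_s: 5.92
position: [0.9034, -0.2069, 0.4223]
tcp_rot: [[-0.9, 0.404, 0.161], [0.417, 0.907, 0.058], [-0.123, 0.119, -0.985]]
contact_force: [-0.2, -0.1, -0.4]
opening: 1.001
```

```bash
python3 - <<'E'
from h import *
s=st(); R=s["tcp_rot"]
print(R.T@np.array([.97,-.242,0]))
E
```

```text
t 5.92 q [-22.1  54.7   7.3   7.  110.5 -84.7] p [ 0.9034 -0.2069  0.4223] op 1.001 F [-0.2 -0.1 -0.4]
tilt 9.85 tiltaz 19.8 yaw_y 65.98 ytilt 6.86
[-0.97442488  0.1725364   0.14209628]
```

```bash
python3 - <<'E'
from h import *
s=read_state(); R=s["tcp_rot"]
print(.062*R.T@np.array([.97*.85,-.242*.85,.53]))
E
```

```text
[-0.05537884  0.01301525 -0.02488712]
```

{"name": "step_arm", "arguments": {
  "commands": [
    {"grip": 0, "twist": 0, "travel": [-0.055, 0.013, -0.025]},
    {"grip": 0, "twist": 0, "travel": [-0.055, 0.013, -0.025]},
    {"grip": 0, "twist": 0, "travel": [-0.055, 0.013, -0.025]},
    {"grip": 0, "twist": 0, "travel": [-0.055, 0.013, -0.025]},
    {"grip": 0, "twist": 0, "travel": [-0.055, 0.013, -0.025]}
  ]
}}

```text
time_s: 6.55
position: [0.9311, -0.2127, 0.4856]
tcp_rot: [[-0.855, 0.394, 0.337], [0.424, 0.906, 0.017], [-0.299, 0.157, -0.941]]
contact_force: [-0.2, -0.7, -0.0]
opening: 0.996
```

```bash
python3 - <<'E'
from h import *
s=st(); R=s["tcp_rot"]
print(.062*R.T@np.array([.97*.85,-.242*.85,.53]))
E
```

```text
t 6.55 q [-22.3  51.4   7.3   8.5 103.2 -84.1] p [ 0.9311 -0.2127  0.4856] op 0.996 F [-0.2 -0.7 -0. ]
tilt 19.72 tiltaz 2.8 yaw_y 66.48 ytilt 9.04
[-0.05892993  0.01375736 -0.01391327]
```

{"name": "step_arm", "arguments": {
  "commands": [
    {"grip": 0, "twist": 0, "travel": [-0.058, 0.014, -0.014]},
    {"grip": 0, "twist": 0, "travel": [-0.058, 0.014, -0.014]},
    {"grip": 0, "twist": 0, "travel": [-0.058, 0.014, -0.014]},
    {"grip": 0, "twist": 0, "travel": [-0.058, 0.014, -0.014]},
    {"grip": 0, "twist": 0, "travel": [-0.058, 0.014, -0.014]}
  ]
}}

```text
time_s: 7.18
position: [0.9658, -0.2189, 0.5354]
tcp_rot: [[-0.78, 0.378, 0.499], [0.424, 0.906, -0.023], [-0.461, 0.193, -0.866]]
contact_force: [0.2, 0.2, -0.6]
opening: 0.999
```

```bash
python3 - <<'E'
from h import *
s=st(); R=s["tcp_rot"]
print(.062*R.T@np.array([.97*.85,-.242*.85,.53]))
E
```

```text
t 7.17 q [-22.3  49.6   7.3   9.7  94.5 -83.7] p [ 0.9658 -0.2189  0.5354] op 0.999 F [ 0.2  0.2 -0.6]
tilt 30.0 tiltaz -2.7 yaw_y 67.37 ytilt 11.15
[-0.06041276  0.01410591 -0.00262737]
```

{"name": "step_arm", "arguments": {
  "commands": [
    {"grip": 0, "twist": 0, "travel": [-0.06, 0.014, -0.003]},
    {"grip": 0, "twist": 0, "travel": [-0.06, 0.014, -0.003]},
    {"grip": 0, "twist": 0, "travel": [-0.06, 0.014, -0.003]},
    {"grip": 0, "twist": 0, "travel": [-0.06, 0.014, -0.003]},
    {"grip": 0, "twist": 0, "travel": [-0.06, 0.014, -0.003]}
  ]
}}

```text
time_s: 7.8
position: [1.0015, -0.2282, 0.5841]
tcp_rot: [[-0.675, 0.354, 0.648], [0.416, 0.907, -0.063], [-0.61, 0.227, -0.759]]
contact_force: [-0.6, 0.9, 0.9]
opening: 0.996
```

```bash
cat > fit.py <<'E'
# refine tray pose (x,y,yaw) by edge/deck colour : deck white mask centroid + rect
from h import *
for cam in ["top","scene"]:
    c=read_camera(cam);P=cloud(c);g=cv2.cvtColor(c["image"],cv2.COLOR_BGR2HSV)
    o=outline_of("tray",cam)[0];m=o["pixels"]&(c["depth"]>0)
    q=P[m]; 
    # local frame with yaw
    for yaw in [-5.6]:
        y=np.radians(yaw);ex=np.array([np.cos(y),np.sin(y),0]);ey=np.array([-np.sin(y),np.cos(y),0])
        b=q[(q[:,2]>0.008)&(q[:,2]<0.05)]
        print(cam,"ext x",np.percentile(b@ex,[0.5,2,98,99.5]).round(4),"ext y",np.percentile(b@ey,[.5,2,98,99.5]).round(4))
        h=q[q[:,2]>0.07]
        print(" handle top n",len(h),"x",np.percentile(h@ex,[2,50,98]).round(4),"y",np.percentile(h@ey,[2,50,98]).round(4),"z",np.percentile(h[:,2],[50,98]).round(3))
    hh=h; 
    r=outline_of("reader",cam)[0];g2=c["image"].astype(int)
    rm=r["pixels"]&(c["depth"]>0)&(abs(P[...,2])<0.012)&(P[...,0]<0.72)
    p=P[rm];rr=cv2.minAreaRect(p[:,:2].astype(np.float32));print(" mark",rr)
E
python3 fit.py; python3 - <<'E'
from h import *
s=st()
E
```

```text
top ext x [0.481  0.4844 0.6085 0.6102] ext y [0.2078 0.2085 0.4139 0.4181]
t 7.9 q [-22.4  48.4   7.3  10.9  85.  -83.5] p [ 1.0009 -0.228   0.5858] op 1.0 F [ 0.3 -0.2  0.4]
tilt 40.66 tiltaz -5.5 yaw_y 68.72 ytilt 13.11Traceback (most recent call last):
  File "fit.py", line 13, in <module>
    print(" handle top n",len(h),"x",np.percentile(h@ex,[2,50,98]).round(4),"y",np.percentile(h@ey,[2,50,98]).round(4),"z",np.percentile(h[:,2],[50,98]).round(3))
                                     ~~~~~~~~~~~~~^^^^^^^^^^^^^^^^
    return _quantile_unchecked(
        a, q, axis, out, overwrite_input, method, keepdims, weights)
    return _ureduce(a,
                    func=_quantile_ureduce_func,
    ...<5 lines>...
                    overwrite_input=overwrite_input,
                    method=method)
    r = func(a, **kwargs)
    result = _quantile(arr,
                       quantiles=q,
    ...<2 lines>...
                       out=out,
                       weights=wgt)
    slices_having_nans = np.isnan(arr[-1, ...])
                                  ~~~^^^^^^^^^
IndexError: index -1 is out of bounds for axis 0 with size 0
```

{"name": "step_arm", "arguments": {
  "commands": [
    {"grip": 0, "twist": -10.2, "travel": [0.03, 0, 0]},
    {"grip": 0, "twist": -10.2, "travel": [0.03, 0, 0]}
  ]
}}

```text
time_s: 8.15
position: [0.9618, -0.2089, 0.5473]
tcp_rot: [[-0.756, 0.105, 0.646], [0.086, 0.994, -0.062], [-0.649, 0.009, -0.761]]
contact_force: [1.0, -0.4, 0.5]
opening: 0.998
```

```bash
python3 - <<'E'
from h import *
s=st();print(s["tcp_rot"].round(3));go([0.48,0.18,0.5],s);print(np.array([-.062*.8,0.062*.6,0])@s["tcp_rot"])
for cam in ["top","scene"]:
    c=read_camera(cam);P=cloud(c)
    y=np.radians(-5.6);ex=np.array([np.cos(y),np.sin(y),0]);ey=np.array([-np.sin(y),np.cos(y),0])
    X=P@ex;Y=P@ey;Z=P[...,2]
    k=(c["depth"]>0)&(X>.40)&(X<.52)&(Y>.25)&(Y<.38)
    h=k&(Z>.06)&(Z<.11);print(cam,h.sum(),"hx",np.percentile(X[h],[3,50,97]).round(4),"hy",np.percentile(Y[h],[3,50,97]).round(4),"z",np.percentile(Z[h],[5,50,95]).round(4))
    t=k&(Z>.088)&(Z<.11);print("top",t.sum(),X[t].mean().round(4),Y[t].mean().round(4))
    cv2.imwrite(f"pics/{cam}1.png",c["image"])
    o=outline_of("reader",cam)[0]
    rm=(c["depth"]>0)&(abs(Z)<0.012)&(P[...,0]>0.5)&(P[...,0]<0.72)&(abs(P[...,1])<.1)&(c["image"].min(-1)>150)
    p=P[rm].astype(np.float32);print("mark",cv2.minAreaRect(p[:,:2]))
E
```

```text
t 8.15 q [ -22.2   32.7   35.    11.3   73.3 -105.4] p [ 0.9618 -0.2089  0.5473] op 0.998 F [ 1.  -0.4  0.5]
tilt 40.48 tiltaz -5.5 yaw_y 83.95 ytilt 0.5
[[-0.756  0.105  0.646]
 [ 0.086  0.994 -0.062]
 [-0.649  0.009 -0.761]]
tool-travel [ 0.4283  0.3355 -0.2994] norm 0.621
[ 0.0406861   0.03175941 -0.03435085]
top 157 hx [0.4459 0.4606 0.4999] hy [0.2518 0.3092 0.3252] z [0.0618 0.0938 0.0971]
top 108 0.4605 0.3135Traceback (most recent call last):
  File "<stdin>", line 13, in <module>
cv2.error: OpenCV(4.12.0) /io/opencv/modules/imgproc/src/convhull.cpp:143: error: (-215:Assertion failed) total >= 0 && (depth == CV_32F || depth == CV_32S) in function 'convexHull'
```

{"name": "step_arm", "arguments": {
  "commands": [
    {"grip": 0, "twist": 0, "travel": [0.0425, 0.0335, -0.03]},
    {"grip": 0, "twist": 0, "travel": [0.0425, 0.0335, -0.03]},
    {"grip": 0, "twist": 0, "travel": [0.0425, 0.0335, -0.03]},
    {"grip": 0, "twist": 0, "travel": [0.0425, 0.0335, -0.03]},
    {"grip": 0, "twist": 0, "travel": [0.0425, 0.0335, -0.03]}
  ]
}}

```text
time_s: 8.88
position: [0.7226, -0.0132, 0.5304]
tcp_rot: [[-0.752, 0.112, 0.649], [0.094, 0.994, -0.063], [-0.652, 0.014, -0.758]]
contact_force: [0.3, 0.6, 0.6]
opening: 1.001
```

{"name": "step_arm", "arguments": {
  "commands": [
    {"grip": 0, "twist": 0, "travel": [0.0425, 0.0335, -0.03]},
    {"grip": 0, "twist": 0, "travel": [0.0425, 0.0335, -0.03]},
    {"grip": 0, "twist": 0, "travel": [0.0425, 0.0335, -0.03]},
    {"grip": 0, "twist": 0, "travel": [0.0425, 0.0335, -0.03]},
    {"grip": 0, "twist": 0, "travel": [0.0425, 0.0335, -0.03]}
  ]
}}

```text
time_s: 9.5
position: [0.4833, 0.182, 0.5092]
tcp_rot: [[-0.752, 0.114, 0.65], [0.097, 0.993, -0.061], [-0.652, 0.017, -0.758]]
contact_force: [0.3, 0.8, -0.1]
opening: 1.001
```

```bash
python3 - <<'E'
from h import *
s=st();z=s["tcp_rot"][:,2]
y=np.radians(-5.6);ex=np.array([np.cos(y),np.sin(y),0]);ey=np.array([-np.sin(y),np.cos(y),0])
grip=ex*.4605+ey*.3130+np.array([0,0,.075]);print("grip",grip)
go(grip+z*(.019-.10),s)
c=read_camera("top");P=cloud(c);Z=P[...,2]
rm=(c["depth"]>0)&(abs(Z)<0.012)&(P[...,0]>0.5)&(P[...,0]<0.72)&(abs(P[...,1])<.1)
r=rm&(c["image"].min(-1)>130);print(r.sum())
p=P[r].astype(np.float32)
if len(p)>10: print("mark",cv2.minAreaRect(p[:,:2]))
k=rm&(c["image"].max(-1)<70);print("dark",k.sum(),P[k].mean(0) if k.any() else 0)
cv2.imwrite("pics/top2.png",c["image"])
E
```

```text
t 9.5 q [ 16.4 -33.4 104.9 -14.9  70.5 -66.6] p [0.4833 0.182  0.5092] op 1.001 F [ 0.3  0.8 -0.1]
tilt 40.74 tiltaz -5.4 yaw_y 83.48 ytilt 0.96
grip [0.48884567 0.26656925 0.075     ]
tool-travel [0.2873 0.0773 0.2464] norm 0.3863
1258Traceback (most recent call last):
  File "<stdin>", line 10, in <module>
cv2.error: OpenCV(4.12.0) /io/opencv/modules/imgproc/src/convhull.cpp:143: error: (-215:Assertion failed) total >= 0 && (depth == CV_32F || depth == CV_32S) in function 'convexHull'
```

{"name": "step_arm", "arguments": {
  "commands": [
    {"grip": 0, "twist": -1.5, "travel": [0.041, 0.011, 0.0352]},
    {"grip": 0, "twist": 0, "travel": [0.041, 0.011, 0.0352]},
    {"grip": 0, "twist": 0, "travel": [0.041, 0.011, 0.0352]},
    {"grip": 0, "twist": 0, "travel": [0.041, 0.011, 0.0352]},
    {"grip": 0, "twist": 0, "travel": [0.041, 0.011, 0.0352]}
  ]
}}

```text
time_s: 10.18
position: [0.4494, 0.2411, 0.2405]
tcp_rot: [[-0.755, 0.092, 0.65], [0.07, 0.996, -0.06], [-0.652, 0.0, -0.758]]
contact_force: [0.6, -0.2, -0.4]
opening: 1.0
```

```bash
python3 - <<'E'
from h import *
s=st();z=s["tcp_rot"][:,2]
y=np.radians(-5.6);ex=np.array([np.cos(y),np.sin(y),0]);ey=np.array([-np.sin(y),np.cos(y),0])
grip=ex*.4605+ey*.3130+np.array([0,0,.075]);print("grip",grip)
go(grip+z*(.019-.10),s)
c=read_camera("top");P=cloud(c);Z=P[...,2]
rm=(c["depth"]>0)&(abs(Z)<0.012)&(P[...,0]>0.5)&(P[...,0]<0.72)&(abs(P[...,1])<.1)
r=rm&(c["image"].min(-1)>130);print(r.sum())
p=np.ascontiguousarray(P[r][:,:2]).astype(np.float32)
if len(p)>10: print("mark",cv2.minAreaRect(p))
k=rm&(c["image"].max(-1)<70);print("dark",k.sum(),P[k].mean(0) if k.any() else 0)
cv2.imwrite("pics/top2.png",c["image"])
E
```

```text
t 10.18 q [ 27.9 -29.3 129.6 -28.8  47.8 -43.4] p [0.4494 0.2411 0.2405] op 1.0 F [ 0.6 -0.2 -0.4]
tilt 40.71 tiltaz -5.3 yaw_y 84.69 ytilt 0.02
grip [0.48884567 0.26656925 0.075     ]
tool-travel [0.08   0.029  0.0685] norm 0.1092
1223
mark ((0.644102156162262, 0.014462888240814209), (0.1247558444738388, 0.12564538419246674), 82.46636199951172)
dark 80 [0.64331439 0.01602115 0.00298454]
```

View pics/top2.png

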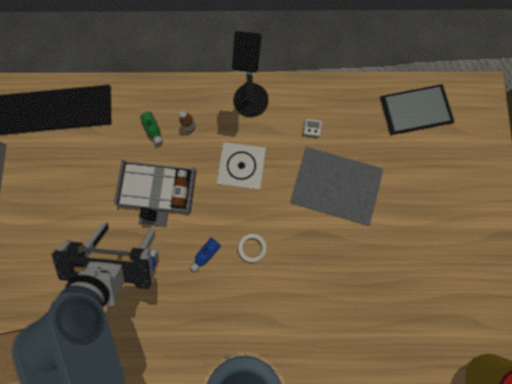

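{"name": "step_arm", "arguments": {
  "commands": [
    {"grip": 0, "twist": 0, "travel": [0.04, 0.0145, 0.034]},
    {"grip": 0, "twist": 0, "travel": [0.04, 0.0145, 0.034]},
    {"grip": 0, "twist": 0, "travel": [0, 0, 0]}
  ]
}}

```text
time_s: 10.6
position: [0.4332, 0.2696, 0.1325]
tcp_rot: [[-0.761, 0.091, 0.642], [0.064, 0.996, -0.064], [-0.646, -0.008, -0.764]]
contact_force: [-0.3, -0.4, 0.6]
opening: 0.997
```

```bash
python3 - <<'E'
from h import *
s=st();z=s["tcp_rot"][:,2]
y=np.radians(-5.6);ex=np.array([np.cos(y),np.sin(y),0]);ey=np.array([-np.sin(y),np.cos(y),0])
grip=ex*.4605+ey*.3130+np.array([0,0,.075])
go(grip+z*(.019),s)
c=read_camera("wrist");cv2.imwrite("pics/w1.png",c["image"])
E
```

```text
t 10.6 q [ 33.3 -17.7 133.4 -40.8  38.4 -24.9] p [0.4332 0.2696 0.1325] op 0.997 F [-0.3 -0.4  0.6]
tilt 40.21 tiltaz -5.7 yaw_y 84.8 ytilt -0.45
tool-travel [-0.0055  0.0025  0.0989] norm 0.099
```

View pics/w1.png

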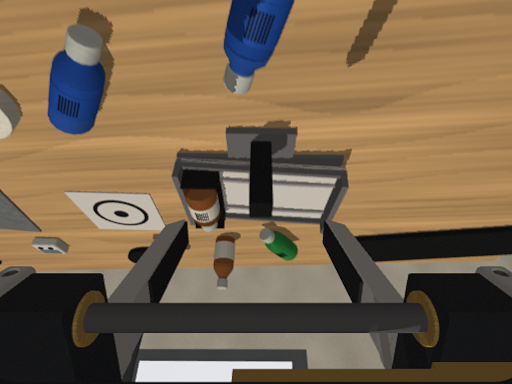

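{"name": "step_arm", "arguments": {
  "commands": [
    {"grip": 0, "twist": 0.7, "travel": [-0.003, 0.0012, 0.045]},
    {"grip": 0, "twist": 0, "travel": [-0.0025, 0.0013, 0.045]},
    {"grip": 0, "twist": 0, "travel": [0, 0, 0.009]},
    {"grip": 0, "twist": 0, "travel": [0, 0, 0]}
  ]
}}

```text
time_s: 11.15
position: [0.504, 0.2659, 0.0656]
tcp_rot: [[-0.754, 0.101, 0.649], [0.08, 0.995, -0.062], [-0.652, 0.005, -0.758]]
contact_force: [-0.7, 0.2, -1.0]
opening: 1.0
```

```bash
python3 - <<'E'
from h import *
s=st();z=s["tcp_rot"][:,2]
y=np.radians(-5.6);ex=np.array([np.cos(y),np.sin(y),0]);ey=np.array([-np.sin(y),np.cos(y),0])
grip=ex*.4605+ey*.3130+np.array([0,0,.075])
go(grip+z*(.019),s)
c=read_camera("scene");cv2.imwrite("pics/s2.png",cv2.resize(c["image"][130:300,280:460],None,fx=3.3,fy=3.3))
E
```

```text
t 11.15 q [ 27.4  -1.8 128.7 -51.9  26.7 -14.7] p [0.504  0.2659 0.0656] op 1.0 F [-0.7  0.2 -1. ]
tilt 40.67 tiltaz -5.4 yaw_y 84.2 ytilt 0.3
tool-travel [ 0.0053 -0.0008  0.002 ] norm 0.0057
```

View pics/s2.png

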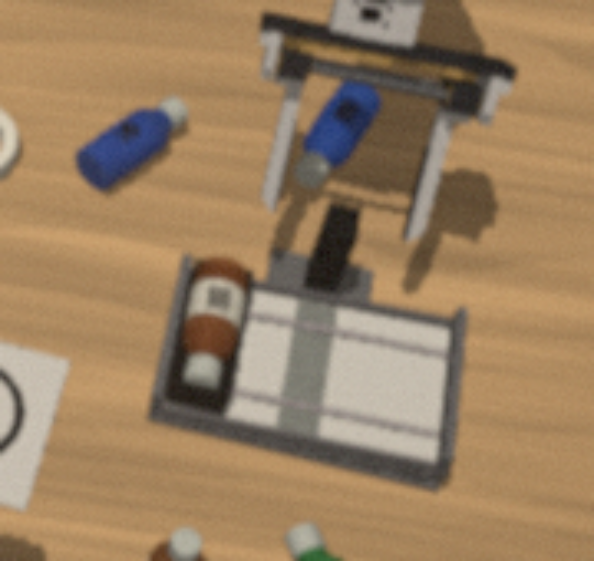

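{"name": "step_arm", "arguments": {
  "commands": [
    {"grip": 1, "twist": 0, "travel": [0, 0, 0]},
    {"grip": 1, "twist": 0, "travel": [0, 0, 0]},
    {"grip": 1, "twist": 0, "travel": [0, 0, 0]},
    {"grip": 1, "twist": 0, "travel": [0, 0, 0]},
    {"grip": 1, "twist": 0, "travel": [0, 0, 0]}
  ],
  "squeeze": 55
}}

```text
time_s: 11.82
position: [0.5019, 0.2656, 0.0626]
tcp_rot: [[-0.757, 0.099, 0.646], [0.078, 0.995, -0.062], [-0.649, 0.003, -0.761]]
contact_force: [0.7, 0.3, -0.8]
opening: 0.505
```

```bash
python3 - <<'E'
from h import *
s=st()
E
```

```text
t 11.82 q [ 27.5  -1.7 128.9 -52.   26.6 -14.7] p [0.5019 0.2656 0.0626] op 0.505 F [ 0.7  0.3 -0.8]
tilt 40.47 tiltaz -5.5 yaw_y 84.3 ytilt 0.19
```

{"name": "step_arm", "arguments": {
  "commands": [
    {"grip": 1, "twist": 0, "travel": [0, 0, 0]},
    {"grip": 1, "twist": 0, "travel": [0, 0, 0]},
    {"grip": 1, "twist": 0, "travel": [0, 0, 0]},
    {"grip": 1, "twist": 0, "travel": [0, 0, 0]}
  ]
}}

```text
time_s: 12.32
position: [0.5019, 0.2659, 0.0625]
tcp_rot: [[-0.757, 0.099, 0.646], [0.077, 0.995, -0.061], [-0.649, 0.004, -0.761]]
contact_force: [0.6, 1.0, -1.6]
opening: 0.248
```

```bash
python3 - <<'E'
from h import *
s=st()
E
```

```text
t 12.32 q [ 27.5  -1.7 128.9 -52.   26.6 -14.7] p [0.5019 0.2659 0.0625] op 0.248 F [ 0.6  1.  -1.6]
tilt 40.47 tiltaz -5.4 yaw_y 84.34 ytilt 0.21
```

{"name": "step_arm", "arguments": {
  "commands": [
    {"grip": 1, "twist": 0, "travel": [-0.004, 0, -0.005]},
    {"grip": 1, "twist": 0, "travel": [-0.0065, 0, -0.0075]},
    {"grip": 1, "twist": 0, "travel": [-0.0065, 0, -0.0075]},
    {"grip": 1, "twist": 0, "travel": [0, 0, 0]}
  ]
}}

```text
time_s: 12.82
position: [0.5015, 0.2652, 0.0888]
tcp_rot: [[-0.757, 0.101, 0.646], [0.079, 0.995, -0.063], [-0.649, 0.004, -0.761]]
contact_force: [0.7, -0.2, -4.8]
opening: 0.251
```

```bash
python3 - <<'E'
from h import *
s=st();print(s["moment"])
c=read_camera("scene");cv2.imwrite("pics/s3.png",cv2.resize(c["image"][130:300,280:460],None,fx=3.3,fy=3.3))
E
```

```text
t 12.82 q [ 27.4  -5.2 128.6 -46.5  29.1 -20.7] p [0.5015 0.2652 0.0888] op 0.251 F [ 0.7 -0.2 -4.8]
tilt 40.43 tiltaz -5.5 yaw_y 84.21 ytilt 0.22
[0.28624879 1.28268685 0.02710804]
```

View pics/s3.png

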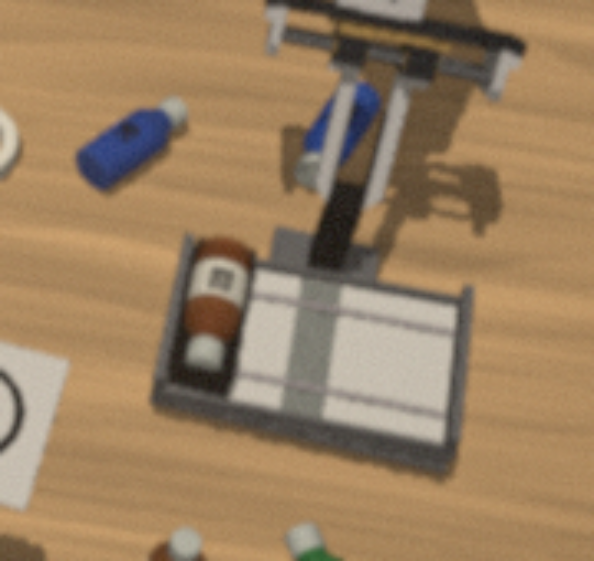

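{"name": "step_arm", "arguments": {
  "commands": [
    {"grip": 1, "twist": 0, "travel": [-0.0099, -0.0048, -0.0086]},
    {"grip": 1, "twist": 0, "travel": [-0.0114, -0.0096, -0.0074]},
    {"grip": 1, "twist": 0, "travel": [-0.0129, -0.0144, -0.0061]},
    {"grip": 1, "twist": 0, "travel": [-0.0144, -0.0193, -0.0049]},
    {"grip": 1, "twist": 0, "travel": [-0.0159, -0.0241, -0.0036]}
  ]
}}

```text
time_s: 13.5
position: [0.5225, 0.1896, 0.1522]
tcp_rot: [[-0.759, 0.1, 0.643], [0.077, 0.995, -0.063], [-0.646, 0.002, -0.763]]
contact_force: [0.4, -0.8, -3.9]
opening: 0.253
```

{"name": "step_arm", "arguments": {
  "commands": [
    {"grip": 1, "twist": 0, "travel": [-0.0174, -0.0289, -0.0023]},
    {"grip": 1, "twist": 0, "travel": [-0.0174, -0.0289, -0.0023]},
    {"grip": 1, "twist": 0, "travel": [-0.0174, -0.0289, -0.0023]},
    {"grip": 1, "twist": 0, "travel": [-0.0075, -0.0241, 0.0063]},
    {"grip": 1, "twist": 0, "travel": [-0.006, -0.0193, 0.005]}
  ]
}}

```text
time_s: 14.12
position: [0.5619, 0.0545, 0.1904]
tcp_rot: [[-0.76, 0.1, 0.642], [0.079, 0.995, -0.063], [-0.645, 0.003, -0.764]]
contact_force: [-0.0, 0.6, -4.9]
opening: 0.247
```

{"name": "step_arm", "arguments": {
  "commands": [
    {"grip": 1, "twist": 0, "travel": [-0.0045, -0.0145, 0.0038]},
    {"grip": 1, "twist": 0, "travel": [-0.003, -0.0096, 0.0025]},
    {"grip": 1, "twist": 0, "travel": [-0.0021, -0.0068, 0.0018]},
    {"grip": 1, "twist": 0, "travel": [0, 0, 0]}
  ]
}}

```text
time_s: 14.62
position: [0.5721, 0.0235, 0.1914]
tcp_rot: [[-0.758, 0.1, 0.644], [0.078, 0.995, -0.062], [-0.647, 0.003, -0.762]]
contact_force: [-0.0, 0.3, -5.2]
opening: 0.252
```

```bash
cat > trk.py <<'E'
from h import *
y0=np.radians(-5.6)
Rt0=Ro.from_euler('z',y0).as_matrix();pt0=np.array([0.5734,0.2578,0.0])
Rg=np.array([[-0.757,0.099,0.646],[0.077,0.995,-0.061],[-0.649,0.004,-0.761]])
u,_,v=np.linalg.svd(Rg);Rg=u@v
pg=np.array([0.5019,0.2659,0.0625])
Rtt=Rg.T@Rt0; ptt=Rg.T@(pt0-pg)   # tray in tool
def tray_pose(s):
    R=s["tcp_rot"];return R@Rtt, s["position"]+R@ptt
def meas(cam="top",s=None,save=None):
    s=s or read_state()
    c=read_camera(cam);Rt,pt=tray_pose(s)
    P=(cloud(c)-pt)@Rt
    hsv=cv2.cvtColor(c["image"],cv2.COLOR_BGR2HSV)
    box=(c["depth"]>0)&(abs(P[...,0])<62)&(abs(P[...,0])<.055)&(abs(P[...,1])<.098)&(P[...,2]>.012)&(P[...,2]<.085)
    am=box&(hsv[...,0]<18)&(hsv[...,1]>110)
    wh=(c["depth"]>0)&(abs(P[...,0])<.05)&(abs(P[...,1])<.09)&(P[...,2]>.005)&(P[...,2]<.035)&(hsv[...,1]<60)&(c["image"].min(-1)>110)
    if save: cv2.imwrite(save,c["image"])
    return s,c,P,am,wh
E
python3 - <<'E'
from trk import *
s=st()
for cam in ["top","scene"]:
    s,c,P,am,wh=meas(cam,s,f"pics/{cam}_m1.png")
    Rt,pt=tray_pose(s);print(cam,"mid",(pt+Rt@[0,0,.02]).round(4),"slope",(.06+np.arcsin(Rt[2,1])).round(4),"xt",Rt[2,0].round(4))
    q=P[am];print(" amber",am.sum(),q.mean(0).round(4),np.median(q,0).round(4))
    w=P[wh];A=np.c_[w[:,0],w[:,1],np.ones(len(w))];co=np.linalg.lstsq(A,w[:,2],rcond=None)[0];print(" deck plane",wh.sum(),co.round(4))
E
```

```text
t 14.62 q [-10.9 -22.8 130.4   6.5  32.4 -99.3] p [0.5721 0.0235 0.1914] op 0.252 F [-0.   0.3 -5.2]
tilt 40.32 tiltaz -5.5 yaw_y 84.26 ytilt 0.2
top mid [0.6435 0.0152 0.1487] slope 0.0597 xt -0.0023
 amber 277 [-0.0183 -0.0741  0.0554] [-0.0346 -0.074   0.0571]
 deck plane 1414 [-0.0278  0.0688  0.0176]
scene mid [0.6435 0.0152 0.1487] slope 0.0597 xt -0.0023
 amber 331 [-0.0053 -0.0706  0.0542] [ 0.0083 -0.0696  0.056 ]
 deck plane 2420 [-0.0305  0.067   0.0178]
```

```bash
cat > ctl.py <<'E'
import json,os,sys
from trk import *
G=9.8;F="kf.json"
def run(target=0.0,K=1.8,reset=False,save=None):
    s0=read_state();s,c,P,am,wh=meas("top",s0,save)
    Rt,pt=tray_pose(s);sl=.06+np.arcsin(Rt[2,1]);t=s["time_s"]
    q=P[am];y=q[:,1].mean()-0.0009
    w=P[wh];A=np.c_[w[:,0],w[:,1],np.ones(len(w))];co=np.linalg.lstsq(A,w[:,2],rcond=None)[0]
    if reset or not os.path.exists(F):
        X=np.array([-.075,0,.006]);C=np.diag([.001,.002,.005])**2
    else:
        k=json.load(open(F));X=np.array(k["X"]);C=np.array(k["C"]);dt=t-k["t"];n=20;h=dt/n
        for i in range(n):
            u=k["sl"]+(sl-k["sl"])*min(1,(i+.5)/n*1.3)
            a=G*(X[0]/2.5-u-X[2])
            if X[0]<=-.075 and a<0 : a=0;X[1]=0
            X=X+np.array([X[1]*h,a*h,0])
            Fm=np.array([[1,h,0],[G/2.5*h,1,-G*h],[0,0,1]]);C=Fm@C@Fm.T
        C+=np.diag([2e-4,6e-3*np.sqrt(max(dt,.01)/.2),2e-4])**2
    pr=X.copy()
    r=6e-4**2;H=np.array([1.,0,0]);S=C[0,0]+r;Kg=C[:,0]/S;X=X+Kg*(y-X[0]);C=C-np.outer(Kg,C[0])
    if y<-.0742 and pr[0]<-.074: X[0]=-.075;X[1]=min(X[1],0)*0
    json.dump(dict(t=t,sl=sl,X=X.tolist(),C=C.tolist()),open(F,"w"))
    lam=np.sqrt(G/2.5);xi=X[0]-target+X[1]/lam
    want=(target+K*xi)/2.5-X[2]
    mid=pt+Rt@[0,0,.02]
    print(f"t {t:.2f} y {y*1e3:.1f} (n{am.sum()}) pred {pr[0]*1e3:.1f} | s {X[0]*1e3:.1f} v {X[1]*1e3:.1f} mm/s b {X[2]:.4f} sl_tcp {sl:.4f} deck {co[1]:.4f} xdroop {co[0]:.3f} xi {xi*1e3:.1f} mid {mid.round(3)} -> dtwist {np.degrees((want-sl)/.647):.2f} deg")
if __name__=="__main__":
    a=sys.argv[1:];run(float(a[0]) if a else 0,float(a[1]) if len(a)>1 else 1.8,len(a)>2 and a[2]=="r",a[3] if len(a)>3 else None)
E
python3 ctl.py 0 1.5 r
```

```text
t 14.72 y -74.7 (n273) pred -75.0 | s -75.0 v 0.0 mm/s b 0.0060 sl_tcp 0.0597 deck 0.0683 xdroop -0.026 xi -75.0 mid [0.644 0.016 0.149] -> dtwist -9.81 deg
```

View pics/top_m1.png

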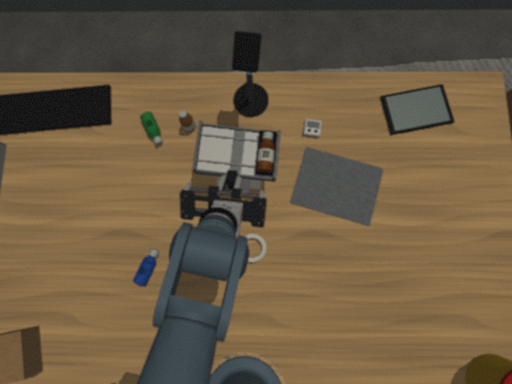

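{"name": "step_arm", "arguments": {
  "commands": [
    {"grip": 1, "twist": -4, "travel": [0, -0.0016, 0]},
    {"grip": 1, "twist": -4, "travel": [0, -0.0016, 0]},
    {"grip": 1, "twist": -1, "travel": [0, -0.0004, 0]}
  ]
}}

```text
time_s: 15.15
position: [0.5724, 0.0205, 0.1925]
tcp_rot: [[-0.763, -0.021, 0.646], [-0.079, 0.995, -0.062], [-0.641, -0.098, -0.761]]
contact_force: [0.2, 0.4, -3.7]
opening: 0.25
```

```bash
python3 ctl.py 0 1.5
```

```text
t 15.15 y -74.8 (n277) pred -74.7 | s -75.0 v 0.0 mm/s b 0.0061 sl_tcp -0.0422 deck 0.0685 xdroop -0.027 xi -75.0 mid [0.644 0.017 0.15 ] -> dtwist -0.78 deg
```

{"name": "step_arm", "arguments": {
  "commands": [
    {"grip": 1, "twist": -0.6, "travel": [0, -0.0002, 0]},
    {"grip": 1, "twist": 0, "travel": [0, 0, 0]}
  ]
}}

```text
time_s: 15.45
position: [0.5726, 0.0201, 0.1927]
tcp_rot: [[-0.763, -0.028, 0.646], [-0.089, 0.994, -0.062], [-0.641, -0.105, -0.761]]
contact_force: [1.3, 0.1, -4.8]
opening: 0.252
```

```bash
python3 ctl.py 0 1.5
```

```text
t 15.45 y -69.8 (n273) pred -71.2 | s -69.8 v 36.4 mm/s b 0.0057 sl_tcp -0.0487 deck 0.0698 xdroop -0.025 xi -51.4 mid [0.644 0.016 0.15 ] -> dtwist 1.07 deg
```

{"name": "step_arm", "arguments": {
  "commands": [
    {"grip": 1, "twist": 1.2, "travel": [0, 0.0005, 0]}
  ]
}}

```text
time_s: 15.62
position: [0.5726, 0.0204, 0.1926]
tcp_rot: [[-0.763, -0.011, 0.646], [-0.067, 0.996, -0.062], [-0.643, -0.091, -0.761]]
contact_force: [0.3, 0.4, -4.3]
opening: 0.249
```

```bash
python3 ctl.py 0 1.6
```

```text
t 15.62 y -62.2 (n266) pred -62.0 | s -62.2 v 48.6 mm/s b 0.0058 sl_tcp -0.0345 deck 0.0689 xdroop -0.026 xi -37.7 mid [0.644 0.016 0.15 ] -> dtwist 0.41 deg
```

{"name": "step_arm", "arguments": {
  "commands": [
    {"grip": 1, "twist": 0.6, "travel": [0, 0.0002, 0]}
  ]
}}

```text
time_s: 15.8
position: [0.5726, 0.0206, 0.1926]
tcp_rot: [[-0.763, -0.004, 0.646], [-0.057, 0.996, -0.062], [-0.644, -0.084, -0.761]]
contact_force: [-0.1, -0.3, -5.1]
opening: 0.246
```

```bash
python3 ctl.py 0 1.6
```

```text
t 15.80 y -54.1 (n271) pred -53.4 | s -54.0 v 48.5 mm/s b 0.0059 sl_tcp -0.0282 deck 0.0685 xdroop -0.029 xi -29.5 mid [0.644 0.016 0.15 ] -> dtwist 0.30 deg
```

{"name": "step_arm", "arguments": {
  "commands": [
    {"grip": 1, "twist": 0.4, "travel": [0, 0.0002, 0]}
  ]
}}

```text
time_s: 15.98
position: [0.5726, 0.0208, 0.1926]
tcp_rot: [[-0.763, 0.001, 0.646], [-0.051, 0.997, -0.062], [-0.644, -0.08, -0.761]]
contact_force: [-0.6, -0.4, -4.2]
opening: 0.248
```

```bash
python3 ctl.py 0 1.6
```

```text
t 15.97 y -46.4 (n265) pred -45.5 | s -46.3 v 44.4 mm/s b 0.0061 sl_tcp -0.0238 deck 0.0675 xdroop -0.031 xi -23.8 mid [0.644 0.016 0.15 ] -> dtwist 0.22 deg
```

{"name": "step_arm", "arguments": {
  "commands": [
    {"grip": 1, "twist": 0.3, "travel": [0, 0.0001, 0]},
    {"grip": 1, "twist": 0.2, "travel": [0, 0.0001, 0]}
  ]
}}

```text
time_s: 16.27
position: [0.5726, 0.021, 0.1926]
tcp_rot: [[-0.763, 0.008, 0.646], [-0.042, 0.997, -0.062], [-0.645, -0.074, -0.761]]
contact_force: [0.6, 0.0, -4.0]
opening: 0.249
```

```bash
python3 ctl.py 0 1.7
```

```text
t 16.27 y -33.1 (n288) pred -33.6 | s -33.1 v 41.0 mm/s b 0.0060 sl_tcp -0.0183 deck 0.0674 xdroop -0.032 xi -12.4 mid [0.644 0.016 0.15 ] -> dtwist 0.34 deg
```

{"name": "step_arm", "arguments": {
  "commands": [
    {"grip": 1, "twist": 0.4, "travel": [0, 0.0002, 0]},
    {"grip": 1, "twist": 0.15, "travel": [0, 0.0001, 0]}
  ]
}}

```text
time_s: 16.58
position: [0.5726, 0.0213, 0.1925]
tcp_rot: [[-0.763, 0.015, 0.646], [-0.032, 0.998, -0.062], [-0.645, -0.068, -0.761]]
contact_force: [-0.2, 0.0, -5.2]
opening: 0.247
```

```bash
python3 ctl.py 0 1.8
```

```text
t 16.57 y -21.9 (n270) pred -21.7 | s -21.9 v 33.0 mm/s b 0.0060 sl_tcp -0.0120 deck 0.0692 xdroop -0.028 xi -5.2 mid [0.644 0.016 0.15 ] -> dtwist 0.20 deg
```

{"name": "step_arm", "arguments": {
  "commands": [
    {"grip": 1, "twist": 0.25, "travel": [0, 0.0001, 0]},
    {"grip": 1, "twist": 0.05, "travel": [0, 0, 0]}
  ]
}}

```text
time_s: 16.88
position: [0.5726, 0.0214, 0.1925]
tcp_rot: [[-0.763, 0.019, 0.646], [-0.027, 0.998, -0.062], [-0.646, -0.065, -0.761]]
contact_force: [-0.1, 0.3, -3.7]
opening: 0.25
```

```bash
python3 ctl.py 0 1.8
```

```text
t 16.88 y -13.6 (n274) pred -13.2 | s -13.6 v 22.9 mm/s b 0.0061 sl_tcp -0.0088 deck 0.0683 xdroop -0.025 xi -2.0 mid [0.644 0.016 0.15 ] -> dtwist 0.12 deg
```

{"name": "step_arm", "arguments": {
  "commands": [
    {"grip": 1, "twist": 0.12, "travel": [0, 0, 0]},
    {"grip": 1, "twist": 0.03, "travel": [0, 0, 0]}
  ]
}}

```text
time_s: 17.18
position: [0.5726, 0.0214, 0.1925]
tcp_rot: [[-0.763, 0.021, 0.646], [-0.025, 0.998, -0.062], [-0.646, -0.063, -0.761]]
contact_force: [-0.1, -0.2, -4.0]
opening: 0.251
```

```bash
python3 ctl.py 0 1.8
```

```text
t 17.18 y -7.6 (n272) pred -7.8 | s -7.6 v 16.3 mm/s b 0.0060 sl_tcp -0.0071 deck 0.0672 xdroop -0.023 xi 0.7 mid [0.644 0.016 0.15 ] -> dtwist 0.14 deg
```

{"name": "step_arm", "arguments": {
  "commands": [
    {"grip": 1, "twist": 0.15, "travel": [0, 0, 0]},
    {"grip": 1, "twist": 0, "travel": [0, 0, 0]}
  ]
}}

```text
time_s: 17.48
position: [0.5725, 0.0214, 0.1925]
tcp_rot: [[-0.763, 0.023, 0.646], [-0.022, 0.998, -0.062], [-0.646, -0.062, -0.761]]
contact_force: [0.3, -0.3, -3.8]
opening: 0.245
```

```bash
python3 ctl.py 0 1.8
```

```text
t 17.48 y -2.4 (n265) pred -3.6 | s -2.4 v 13.9 mm/s b 0.0059 sl_tcp -0.0054 deck 0.0663 xdroop -0.027 xi 4.6 mid [0.644 0.016 0.15 ] -> dtwist 0.25 deg
```

{"name": "step_arm", "arguments": {
  "commands": [
    {"grip": 1, "twist": 0.32, "travel": [0, 0, 0]}
  ]
}}

```text
time_s: 17.65
position: [0.5726, 0.0214, 0.1925]
tcp_rot: [[-0.763, 0.028, 0.646], [-0.016, 0.998, -0.062], [-0.646, -0.058, -0.761]]
contact_force: [0.7, 0.3, -5.0]
opening: 0.248
```

```bash
python3 ctl.py 0 1.8
```

```text
t 17.65 y -0.1 (n277) pred -0.4 | s -0.1 v 9.5 mm/s b 0.0059 sl_tcp -0.0016 deck 0.0659 xdroop -0.022 xi 4.7 mid [0.644 0.016 0.15 ] -> dtwist -0.08 deg
```

{"name": "step_arm", "arguments": {
  "commands": [
    {"grip": 1, "twist": 0, "travel": [0, 0, 0]},
    {"grip": 1, "twist": -0.1, "travel": [0, 0, 0]}
  ]
}}

```text
time_s: 17.95
position: [0.5726, 0.0214, 0.1925]
tcp_rot: [[-0.763, 0.026, 0.646], [-0.019, 0.998, -0.062], [-0.646, -0.059, -0.761]]
contact_force: [0.1, 0.4, -5.4]
opening: 0.249
```

```bash
python3 ctl.py 0 1.8
```

```text
t 17.95 y 1.9 (n266) pred 1.3 | s 1.9 v 2.5 mm/s b 0.0058 sl_tcp -0.0030 deck 0.0648 xdroop -0.025 xi 3.1 mid [0.644 0.016 0.15 ] -> dtwist -0.05 deg
```

{"name": "step_arm", "arguments": {
  "commands": [
    {"grip": 1, "twist": 0, "travel": [0, 0, 0]},
    {"grip": 1, "twist": -0.12, "travel": [0, 0, 0]}
  ]
}}

```text
time_s: 18.25
position: [0.5726, 0.0214, 0.1925]
tcp_rot: [[-0.763, 0.024, 0.646], [-0.021, 0.998, -0.062], [-0.646, -0.061, -0.761]]
contact_force: [-0.2, 0.2, -5.8]
opening: 0.248
```

```bash
python3 ctl.py 0 1.8
```

```text
t 18.25 y 2.8 (n271) pred 2.0 | s 2.8 v 1.8 mm/s b 0.0057 sl_tcp -0.0044 deck 0.0658 xdroop -0.024 xi 3.7 mid [0.644 0.016 0.15 ] -> dtwist 0.11 deg
```

{"name": "step_arm", "arguments": {
  "commands": [
    {"grip": 1, "twist": 0.2, "travel": [0, 0, 0]},
    {"grip": 1, "twist": 0, "travel": [0, 0, 0]}
  ]
}}

```text
time_s: 18.55
position: [0.5726, 0.0214, 0.1925]
tcp_rot: [[-0.763, 0.027, 0.646], [-0.017, 0.998, -0.062], [-0.646, -0.058, -0.761]]
contact_force: [0.3, -0.1, -5.0]
opening: 0.249
```

```bash
python3 ctl.py 0 1.8
```

```text
t 18.55 y 4.1 (n272) pred 2.8 | s 4.1 v 1.4 mm/s b 0.0056 sl_tcp -0.0020 deck 0.0667 xdroop -0.023 xi 4.8 mid [0.644 0.016 0.15 ] -> dtwist -0.01 deg
```

{"name": "step_arm", "arguments": {
  "commands": [
    {"grip": 1, "twist": 0.2, "travel": [0, 0, 0]},
    {"grip": 1, "twist": 0, "travel": [0, 0, 0]}
  ]
}}

```text
time_s: 18.85
position: [0.5725, 0.0214, 0.1925]
tcp_rot: [[-0.763, 0.03, 0.646], [-0.013, 0.998, -0.062], [-0.647, -0.056, -0.761]]
contact_force: [0.4, 0.1, -4.3]
opening: 0.249
```

```bash
python3 ctl.py 0 1.8
```

```text
t 18.85 y 3.3 (n269) pred 3.3 | s 3.3 v -8.6 mm/s b 0.0056 sl_tcp 0.0003 deck 0.0654 xdroop -0.027 xi -1.0 mid [0.644 0.016 0.15 ] -> dtwist -0.59 deg
```

{"name": "step_arm", "arguments": {
  "commands": [
    {"grip": 1, "twist": -0.45, "travel": [0, 0, 0]}
  ]
}}

```text
time_s: 19.02
position: [0.5726, 0.0214, 0.1925]
tcp_rot: [[-0.763, 0.023, 0.646], [-0.022, 0.998, -0.062], [-0.646, -0.061, -0.761]]
contact_force: [0.3, 0.3, -4.6]
opening: 0.25
```

```bash
python3 ctl.py 0 1.8
```

```text
t 19.02 y 2.5 (n270) pred 1.4 | s 2.4 v -6.9 mm/s b 0.0055 sl_tcp -0.0051 deck 0.0649 xdroop -0.025 xi -1.1 mid [0.644 0.016 0.15 ] -> dtwist -0.11 deg
```

{"name": "step_arm", "arguments": {
  "commands": [
    {"grip": 1, "twist": 0, "travel": [0, 0, 0]},
    {"grip": 1, "twist": 0, "travel": [0, 0, 0]}
  ]
}}

```text
time_s: 19.32
position: [0.5726, 0.0214, 0.1926]
tcp_rot: [[-0.763, 0.024, 0.646], [-0.021, 0.998, -0.062], [-0.646, -0.061, -0.761]]
contact_force: [-0.2, -0.4, -5.3]
opening: 0.247
```

```bash
python3 ctl.py 0 1.8
```

```text
t 19.32 y 1.2 (n268) pred 0.4 | s 1.1 v -4.3 mm/s b 0.0054 sl_tcp -0.0048 deck 0.0659 xdroop -0.025 xi -1.0 mid [0.644 0.016 0.15 ] -> dtwist -0.12 deg
```

{"name": "step_arm", "arguments": {
  "commands": [
    {"grip": 1, "twist": -0.08, "travel": [0, 0, 0]},
    {"grip": 1, "twist": 0, "travel": [0, 0, 0]}
  ]
}}

```text
time_s: 19.62
position: [0.5726, 0.0214, 0.1925]
tcp_rot: [[-0.763, 0.023, 0.646], [-0.023, 0.998, -0.062], [-0.646, -0.062, -0.761]]
contact_force: [0.1, 0.3, -5.0]
opening: 0.247
```

```bash
python3 ctl.py 0 1.8
```

```text
t 19.62 y 1.1 (n270) pred -0.1 | s 1.0 v 0.3 mm/s b 0.0053 sl_tcp -0.0057 deck 0.0647 xdroop -0.025 xi 1.2 mid [0.644 0.016 0.15 ] -> dtwist 0.11 deg
```

{"name": "step_arm", "arguments": {
  "commands": [
    {"grip": 1, "twist": 0.17, "travel": [0, 0, 0]},
    {"grip": 1, "twist": 0, "travel": [0, 0, 0]}
  ]
}}

```text
time_s: 19.92
position: [0.5726, 0.0214, 0.1926]
tcp_rot: [[-0.763, 0.025, 0.646], [-0.02, 0.998, -0.062], [-0.646, -0.06, -0.761]]
contact_force: [-0.1, -0.7, -4.6]
opening: 0.251
```

```bash
python3 ctl.py 0 1.8
```

```text
t 19.93 y 2.7 (n268) pred 1.1 | s 2.6 v 4.5 mm/s b 0.0052 sl_tcp -0.0038 deck 0.0653 xdroop -0.023 xi 4.9 mid [0.644 0.016 0.15 ] -> dtwist 0.19 deg
```

```bash
python3 - <<'E'
import json
k=json.load(open("kf.json"));k["X"][2]=.0042;json.dump(k,open("kf.json","w"))
E
```

{"name": "step_arm", "arguments": {
  "commands": [
    {"grip": 1, "twist": 0.32, "travel": [0, 0, 0]}
  ]
}}

```text
time_s: 20.1
position: [0.5726, 0.0214, 0.1925]
tcp_rot: [[-0.763, 0.029, 0.646], [-0.014, 0.998, -0.062], [-0.647, -0.056, -0.761]]
contact_force: [0.8, 0.2, -4.5]
opening: 0.247
```

```bash
python3 ctl.py 0 1.8
```

```text
t 20.10 y 3.7 (n267) pred 3.3 | s 3.6 v 3.5 mm/s b 0.0042 sl_tcp -0.0000 deck 0.0653 xdroop -0.023 xi 5.4 mid [0.644 0.016 0.15 ] -> dtwist -0.02 deg
```

{"name": "step_arm", "arguments": {
  "commands": [
    {"grip": 1, "twist": 0.05, "travel": [0, 0, 0]},
    {"grip": 1, "twist": -0.1, "travel": [0, 0, 0]}
  ]
}}

```text
time_s: 20.4
position: [0.5726, 0.0214, 0.1926]
tcp_rot: [[-0.763, 0.029, 0.646], [-0.015, 0.998, -0.062], [-0.647, -0.057, -0.761]]
contact_force: [-0.0, 0.5, -4.8]
opening: 0.25
```

```bash
python3 ctl.py 0 1.8
```

```text
t 20.40 y 3.2 (n268) pred 3.7 | s 3.2 v -4.5 mm/s b 0.0042 sl_tcp -0.0008 deck 0.0657 xdroop -0.025 xi 0.9 mid [0.644 0.016 0.15 ] -> dtwist -0.24 deg
```

{"name": "step_arm", "arguments": {
  "commands": [
    {"grip": 1, "twist": -0.25, "travel": [0, 0, 0]},
    {"grip": 1, "twist": 0, "travel": [0, 0, 0]}
  ]
}}

```text
time_s: 20.7
position: [0.5726, 0.0214, 0.1925]
tcp_rot: [[-0.763, 0.025, 0.646], [-0.019, 0.998, -0.062], [-0.646, -0.06, -0.761]]
contact_force: [-0.4, 0.4, -5.1]
opening: 0.25
```

```bash
python3 ctl.py 0 1.8
```

```text
t 20.70 y 1.5 (n270) pred 1.4 | s 1.5 v -6.2 mm/s b 0.0042 sl_tcp -0.0036 deck 0.0659 xdroop -0.024 xi -1.7 mid [0.644 0.016 0.15 ] -> dtwist -0.16 deg
```

{"name": "step_arm", "arguments": {
  "commands": [
    {"grip": 1, "twist": -0.18, "travel": [0, 0, 0]},
    {"grip": 1, "twist": 0, "travel": [0, 0, 0]}
  ]
}}

```text
time_s: 21.0
position: [0.5726, 0.0214, 0.1925]
tcp_rot: [[-0.763, 0.023, 0.646], [-0.023, 0.998, -0.062], [-0.646, -0.062, -0.761]]
contact_force: [-0.5, 0.3, -4.2]
opening: 0.246
```

```bash
python3 ctl.py 0 1.8
```

```text
t 21.00 y 0.3 (n268) pred -0.1 | s 0.3 v -1.9 mm/s b 0.0042 sl_tcp -0.0057 deck 0.0665 xdroop -0.024 xi -0.6 mid [0.644 0.016 0.15 ] -> dtwist 0.09 deg
```

{"name": "step_arm", "arguments": {
  "commands": [
    {"grip": 1, "twist": 0.1, "travel": [0, 0, 0]},
    {"grip": 1, "twist": 0, "travel": [0, 0, 0]}
  ]
}}

```text
time_s: 21.3
position: [0.5726, 0.0214, 0.1925]
tcp_rot: [[-0.763, 0.024, 0.646], [-0.021, 0.998, -0.062], [-0.646, -0.061, -0.761]]
contact_force: [0.2, 0.8, -5.2]
opening: 0.249
```

```bash
python3 ctl.py 0 1.8
```

```text
t 21.30 y 0.3 (n269) pred 0.2 | s 0.3 v 1.0 mm/s b 0.0042 sl_tcp -0.0045 deck 0.0670 xdroop -0.025 xi 0.8 mid [0.644 0.016 0.15 ] -> dtwist 0.08 deg
```

{"name": "step_arm", "arguments": {
  "commands": [
    {"grip": 1, "twist": 0.08, "travel": [0, 0, 0]},
    {"grip": 1, "twist": 0, "travel": [0, 0, 0]},
    {"grip": 1, "twist": 0, "travel": [0, 0, 0]}
  ]
}}

```text
time_s: 21.72
position: [0.5726, 0.0214, 0.1926]
tcp_rot: [[-0.763, 0.025, 0.646], [-0.019, 0.998, -0.062], [-0.646, -0.06, -0.761]]
contact_force: [0.2, 0.5, -3.4]
opening: 0.247
```

```bash
python3 ctl.py 0 1.8
```

```text
t 21.73 y 0.3 (n262) pred 0.9 | s 0.3 v -0.5 mm/s b 0.0042 sl_tcp -0.0036 deck 0.0646 xdroop -0.025 xi 0.0 mid [0.644 0.016 0.15 ] -> dtwist -0.05 deg
```

{"name": "step_arm", "arguments": {
  "commands": [
    {"grip": 1, "twist": -0.06, "travel": [0, 0, 0]},
    {"grip": 1, "twist": 0, "travel": [0, 0, 0]},
    {"grip": 1, "twist": 0, "travel": [0, 0, 0]}
  ]
}}

```text
time_s: 22.15
position: [0.5726, 0.0214, 0.1925]
tcp_rot: [[-0.763, 0.024, 0.646], [-0.02, 0.998, -0.062], [-0.646, -0.06, -0.761]]
contact_force: [0.5, -0.1, -5.4]
opening: 0.251
```

```bash
python3 ctl.py 0 1.8
```

```text
t 22.15 y -0.0 (n272) pred -0.1 | s -0.0 v -0.7 mm/s b 0.0042 sl_tcp -0.0043 deck 0.0658 xdroop -0.025 xi -0.4 mid [0.644 0.016 0.15 ] -> dtwist -0.01 deg
```

{"name": "step_arm", "arguments": {
  "commands": [
    {"grip": 1, "twist": 0, "travel": [0, 0, 0]},
    {"grip": 1, "twist": 0, "travel": [0, 0, 0]}
  ]
}}

```text
time_s: 22.45
position: [0.5726, 0.0214, 0.1925]
tcp_rot: [[-0.763, 0.024, 0.646], [-0.02, 0.998, -0.062], [-0.646, -0.06, -0.761]]
contact_force: [0.6, 0.1, -3.9]
opening: 0.25
```

```bash
python3 ctl.py -0.078 1.5
```

```text
t 22.45 y 0.3 (n271) pred -0.2 | s 0.3 v 1.1 mm/s b 0.0042 sl_tcp -0.0043 deck 0.0663 xdroop -0.027 xi 78.8 mid [0.644 0.016 0.15 ] -> dtwist 1.44 deg
```

{"name": "step_arm", "arguments": {
  "commands": [
    {"grip": 1, "twist": 1.4, "travel": [0, 0.0005, 0]},
    {"grip": 1, "twist": 0, "travel": [0, 0, 0]}
  ]
}}

```text
time_s: 22.75
position: [0.5726, 0.022, 0.1925]
tcp_rot: [[-0.762, 0.043, 0.646], [0.004, 0.998, -0.062], [-0.647, -0.044, -0.761]]
contact_force: [-0.6, -0.3, -3.6]
opening: 0.247
```

```bash
python3 ctl.py -0.078 1.5
```

```text
t 22.75 y -1.7 (n272) pred -2.1 | s -1.7 v -26.5 mm/s b 0.0041 sl_tcp 0.0118 deck 0.0658 xdroop -0.029 xi 62.9 mid [0.644 0.016 0.15 ] -> dtwist -0.84 deg
```

{"name": "step_arm", "arguments": {
  "commands": [
    {"grip": 1, "twist": -0.7, "travel": [0, -0.0003, 0]},
    {"grip": 1, "twist": -0.5, "travel": [0, -0.0002, 0]}
  ]
}}

```text
time_s: 23.05
position: [0.5725, 0.0214, 0.1925]
tcp_rot: [[-0.763, 0.027, 0.646], [-0.018, 0.998, -0.062], [-0.646, -0.059, -0.761]]
contact_force: [0.7, 0.6, -4.6]
opening: 0.249
```

```bash
python3 ctl.py -0.078 1.5
```

```text
t 23.05 y -16.7 (n263) pred -14.7 | s -16.6 v -62.7 mm/s b 0.0043 sl_tcp -0.0023 deck 0.0657 xdroop -0.024 xi 29.8 mid [0.644 0.016 0.15 ] -> dtwist -1.35 deg
```

{"name": "step_arm", "arguments": {
  "commands": [
    {"grip": 1, "twist": -1.4, "travel": [0, -0.0006, 0]}
  ]
}}

```text
time_s: 23.22
position: [0.5725, 0.0208, 0.1926]
tcp_rot: [[-0.763, 0.007, 0.646], [-0.043, 0.997, -0.062], [-0.645, -0.075, -0.761]]
contact_force: [-0.3, 0.1, -5.0]
opening: 0.248
```

```bash
python3 ctl.py -0.078 1.5
```

```text
t 23.23 y -30.0 (n279) pred -28.0 | s -29.8 v -72.5 mm/s b 0.0044 sl_tcp -0.0187 deck 0.0677 xdroop -0.035 xi 11.6 mid [0.644 0.016 0.15 ] -> dtwist -0.89 deg
```

{"name": "step_arm", "arguments": {
  "commands": [
    {"grip": 1, "twist": -1.5, "travel": [0, -0.0006, 0]}
  ]
}}

```text
time_s: 23.4
position: [0.5725, 0.0202, 0.1926]
tcp_rot: [[-0.763, -0.013, 0.646], [-0.069, 0.996, -0.062], [-0.643, -0.092, -0.761]]
contact_force: [0.0, 0.6, -5.0]
opening: 0.248
```

```bash
python3 ctl.py -0.078 1.5
```

```text
t 23.40 y -43.8 (n263) pred -41.3 | s -43.5 v -64.7 mm/s b 0.0047 sl_tcp -0.0356 deck 0.0680 xdroop -0.027 xi 1.8 mid [0.644 0.016 0.15 ] -> dtwist 0.08 deg
```

{"name": "step_arm", "arguments": {
  "commands": [
    {"grip": 1, "twist": -0.3, "travel": [0, 0, 0]}
  ]
}}

```text
time_s: 23.58
position: [0.5725, 0.0202, 0.1926]
tcp_rot: [[-0.763, -0.016, 0.646], [-0.073, 0.995, -0.062], [-0.642, -0.094, -0.761]]
contact_force: [0.6, -1.7, -4.3]
opening: 0.251
```

```bash
python3 ctl.py -0.078 1.5
```

```text
t 23.57 y -54.5 (n266) pred -52.9 | s -54.3 v -48.0 mm/s b 0.0048 sl_tcp -0.0382 deck 0.0673 xdroop -0.024 xi -0.5 mid [0.644 0.016 0.15 ] -> dtwist 0.17 deg
```

{"name": "step_arm", "arguments": {
  "commands": [
    {"grip": 1, "twist": 0, "travel": [0, 0, 0]}
  ]
}}

```text
time_s: 23.75
position: [0.5725, 0.0203, 0.1926]
tcp_rot: [[-0.763, -0.015, 0.646], [-0.073, 0.995, -0.062], [-0.642, -0.094, -0.761]]
contact_force: [0.1, 0.1, -4.0]
opening: 0.247
```

```bash
python3 ctl.py -0.078 1.5
```

```text
t 23.75 y -62.1 (n264) pred -61.1 | s -62.0 v -34.5 mm/s b 0.0049 sl_tcp -0.0380 deck 0.0656 xdroop -0.026 xi -1.4 mid [0.644 0.016 0.15 ] -> dtwist 0.09 deg
```

{"name": "step_arm", "arguments": {
  "commands": [
    {"grip": 1, "twist": 0, "travel": [0, 0, 0]},
    {"grip": 1, "twist": 0.2, "travel": [0, 0, 0]}
  ]
}}

```text
time_s: 24.05
position: [0.5725, 0.0203, 0.1926]
tcp_rot: [[-0.763, -0.013, 0.646], [-0.069, 0.996, -0.062], [-0.643, -0.092, -0.761]]
contact_force: [0.3, 0.3, -4.2]
opening: 0.245
```

```bash
python3 ctl.py -0.078 1.5
```

```text
t 24.05 y -71.9 (n267) pred -69.7 | s -71.8 v -26.1 mm/s b 0.0051 sl_tcp -0.0357 deck 0.0678 xdroop -0.024 xi -7.0 mid [0.644 0.016 0.15 ] -> dtwist -0.43 deg
```

{"name": "step_arm", "arguments": {
  "commands": [
    {"grip": 1, "twist": 0, "travel": [0, 0, 0]},
    {"grip": 1, "twist": 1.0, "travel": [0, 0.0004, 0]},
    {"grip": 1, "twist": 1.5, "travel": [0, 0.0006, 0]},
    {"grip": 1, "twist": 2, "travel": [0, 0.0008, 0]},
    {"grip": 1, "twist": 2, "travel": [0, 0.0008, 0]}
  ]
}}

```text
time_s: 24.72
position: [0.5726, 0.0229, 0.1924]
tcp_rot: [[-0.76, 0.075, 0.646], [0.046, 0.997, -0.062], [-0.649, -0.017, -0.761]]
contact_force: [0.1, -0.7, -4.3]
opening: 0.25
```

{"name": "step_arm", "arguments": {
  "commands": [
    {"grip": 1, "twist": 1.6, "travel": [0, 0.0006, 0]},
    {"grip": 1, "twist": 0, "travel": [0, 0, 0]}
  ]
}}

```text
time_s: 24.98
position: [0.5726, 0.0235, 0.1924]
tcp_rot: [[-0.757, 0.095, 0.646], [0.072, 0.995, -0.062], [-0.649, -0.0, -0.761]]
contact_force: [-0.1, 0.8, -3.9]
opening: 0.248
```

```bash
python3 ctl.py -0.078 1.5; python3 - <<'E'
from h import *
s=st();print(s["tcp_rot"]);go([0.5025,-.27,.1926],s)
E
```

```text
t 24.98 y -75.0 (n267) pred -75.6 | s -75.0 v 0.0 mm/s b 0.0051 sl_tcp 0.0558 deck 0.0684 xdroop -0.027 xi 3.0 mid [0.644 0.015 0.15 ] -> dtwist -8.00 deg
t 25.02 q [-10.9 -22.9 130.4   6.6  32.3 -99.8] p [0.5726 0.0235 0.1924] op 0.249 F [-0.8  0.1 -4.4]
tilt 40.47 tiltaz -5.5 yaw_y 84.56 ytilt -0.03
[[-7.57326095e-01  9.47320244e-02  6.46129267e-01]
 [ 7.17324897e-02  9.95502677e-01 -6.18778620e-02]
 [-6.49085230e-01 -5.13258525e-04 -7.60715519e-01]]
tool-travel [ 0.032  -0.2988 -0.0273] norm 0.3017
```

{"name": "step_arm", "arguments": {
  "commands": [
    {"grip": 1, "twist": 0, "travel": [0.0005, -0.005, -0.0005]},
    {"grip": 1, "twist": 0, "travel": [0.0011, -0.01, -0.0009]},
    {"grip": 1, "twist": 0, "travel": [0.0016, -0.015, -0.0014]},
    {"grip": 1, "twist": 0, "travel": [0.0021, -0.02, -0.0018]},
    {"grip": 1, "twist": 0, "travel": [0.0027, -0.025, -0.0023]}
  ]
}}

```text
time_s: 25.65
position: [0.5548, -0.0509, 0.1926]
tcp_rot: [[-0.757, 0.094, 0.646], [0.071, 0.996, -0.062], [-0.649, -0.001, -0.76]]
contact_force: [-0.3, -0.9, -5.4]
opening: 0.247
```

{"name": "step_arm", "arguments": {
  "commands": [
    {"grip": 1, "twist": 0, "travel": [0.0032, -0.03, -0.0027]},
    {"grip": 1, "twist": 0, "travel": [0.0032, -0.03, -0.0027]},
    {"grip": 1, "twist": 0, "travel": [0.0032, -0.03, -0.0027]},
    {"grip": 1, "twist": 0, "travel": [0.0032, -0.03, -0.0027]},
    {"grip": 1, "twist": 0, "travel": [0.0032, -0.03, -0.0027]}
  ]
}}

```text
time_s: 26.28
position: [0.5194, -0.1995, 0.1928]
tcp_rot: [[-0.757, 0.095, 0.646], [0.07, 0.995, -0.064], [-0.649, -0.003, -0.76]]
contact_force: [0.5, -0.1, -4.5]
opening: 0.248
```

{"name": "step_arm", "arguments": {
  "commands": [
    {"grip": 1, "twist": 0, "travel": [0.0027, -0.025, -0.0023]},
    {"grip": 1, "twist": 0, "travel": [0.0021, -0.02, -0.0018]},
    {"grip": 1, "twist": 0, "travel": [0.0016, -0.015, -0.0014]},
    {"grip": 1, "twist": 0, "travel": [0.0011, -0.01, -0.0009]},
    {"grip": 1, "twist": 0, "travel": [0.0004, -0.004, -0.0004]}
  ]
}}

```text
time_s: 26.9
position: [0.5076, -0.2636, 0.1994]
tcp_rot: [[-0.765, 0.108, 0.635], [0.082, 0.994, -0.07], [-0.639, -0.002, -0.769]]
contact_force: [0.6, -1.0, -4.6]
opening: 0.25
```

```bash
python3 ctl.py -0.078 1.5 x pics/top3.png; python3 - <<'E'
from h import *
s=st();go([0.5025,-.27,.0865],s)
c=read_camera("scene");cv2.imwrite("pics/s4.png",c["image"])
E
```

```text
t 26.90 y -70.0 (n309) pred -75.0 | s -70.0 v 9.9 mm/s b 0.0051 sl_tcp 0.0542 deck 0.0700 xdroop -0.028 xi 12.9 mid [ 0.578 -0.273  0.156] -> dtwist -7.33 deg
t 26.95 q [ -54.3  -20.1  127.4   38.    50.5 -157.1] p [ 0.5076 -0.2637  0.1994] op 0.249 F [ 0.1 -0.  -4. ]
tilt 39.7 tiltaz -6.3 yaw_y 83.81 ytilt -0.11
tool-travel [ 0.0755 -0.0066  0.0841] norm 0.1132
```

View pics/s4.png

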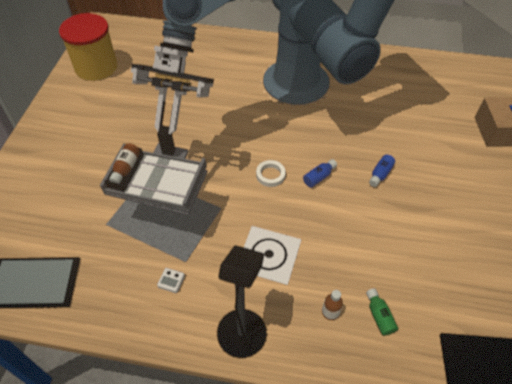

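```bash
python3 - <<'E'
from h import *
s=st();d=go([0.5725,.0235,.12],s);print((d/d[1]).round(4))
E
```

```text
t 27.0 q [ -54.3  -20.2  127.4   38.    50.5 -157.1] p [ 0.5076 -0.2632  0.1992] op 0.247 F [ 0.  -0.3 -4.5]
tilt 39.7 tiltaz -6.3 yaw_y 83.83 ytilt -0.09
tool-travel [0.0244 0.2922 0.0821] norm 0.3045
[0.0835 1.     0.281 ]
```

{"name": "step_arm", "arguments": {
  "commands": [
    {"grip": 1, "twist": 0, "travel": [0.0004, 0.005, 0.0014]},
    {"grip": 1, "twist": 0, "travel": [0.0008, 0.01, 0.0028]},
    {"grip": 1, "twist": 0, "travel": [0.0013, 0.015, 0.0042]},
    {"grip": 1, "twist": 0, "travel": [0.0017, 0.02, 0.0056]},
    {"grip": 1, "twist": 0, "travel": [0.0021, 0.025, 0.007]}
  ]
}}

```text
time_s: 27.62
position: [0.5242, -0.1881, 0.1783]
tcp_rot: [[-0.765, 0.108, 0.635], [0.083, 0.994, -0.069], [-0.639, -0.0, -0.769]]
contact_force: [-0.9, 0.2, -4.5]
opening: 0.249
```

{"name": "step_arm", "arguments": {
  "commands": [
    {"grip": 1, "twist": 0, "travel": [0.0025, 0.03, 0.0084]},
    {"grip": 1, "twist": 0, "travel": [0.0025, 0.03, 0.0084]},
    {"grip": 1, "twist": 0, "travel": [0.0025, 0.03, 0.0084]},
    {"grip": 1, "twist": 0, "travel": [0.0025, 0.03, 0.0084]},
    {"grip": 1, "twist": 0, "travel": [0.0025, 0.03, 0.0084]}
  ]
}}

```text
time_s: 28.25
position: [0.557, -0.0398, 0.1376]
tcp_rot: [[-0.765, 0.107, 0.635], [0.083, 0.994, -0.067], [-0.638, 0.001, -0.77]]
contact_force: [-0.6, -0.4, -4.7]
opening: 0.248
```

{"name": "step_arm", "arguments": {
  "commands": [
    {"grip": 1, "twist": 0, "travel": [0.0021, 0.025, 0.007]},
    {"grip": 1, "twist": 0, "travel": [0.0017, 0.02, 0.0056]},
    {"grip": 1, "twist": 0, "travel": [0.001, 0.012, 0.0034]},
    {"grip": 1, "twist": 0, "travel": [0.0006, 0.007, 0.002]},
    {"grip": 1, "twist": 0, "travel": [0.0002, 0.003, 0.0008]}
  ]
}}

```text
time_s: 28.88
position: [0.5715, 0.025, 0.1194]
tcp_rot: [[-0.766, 0.107, 0.634], [0.083, 0.994, -0.067], [-0.637, 0.001, -0.771]]
contact_force: [0.0, 0.8, -5.0]
opening: 0.251
```

```bash
python3 ctl.py -0.078 1.5 x pics/top4.png; python3 - <<'E'
from h import *
s=st();go([0.5725,.0235,.0665],s)
E
```

```text
t 28.88 y -75.0 (n231) pred -76.5 | s -75.0 v 0.0 mm/s b 0.0051 sl_tcp 0.0571 deck 0.0694 xdroop -0.026 xi 3.0 mid [0.642 0.016 0.076] -> dtwist -8.11 deg
t 28.93 q [-10.4 -15.3 132.9   6.9  23.  -99.6] p [0.5717 0.0248 0.1195] op 0.251 F [ 0.4  0.6 -4.9]
tilt 39.61 tiltaz -6.1 yaw_y 83.85 ytilt 0.04
tool-travel [ 0.0331 -0.0012  0.0415] norm 0.053
```

{"name": "step_arm", "arguments": {
  "commands": [
    {"grip": 1, "twist": 0, "travel": [0.0031, 0, 0.0039]},
    {"grip": 1, "twist": 0, "travel": [0.0062, 0, 0.0077]},
    {"grip": 1, "twist": 0, "travel": [0.0077, 0, 0.0096]},
    {"grip": 1, "twist": 0, "travel": [0.0062, 0, 0.0077]},
    {"grip": 1, "twist": 0, "travel": [0.0031, 0, 0.0039]}
  ]
}}

```text
time_s: 29.55
position: [0.5723, 0.0231, 0.0766]
tcp_rot: [[-0.766, 0.109, 0.633], [0.083, 0.994, -0.07], [-0.637, -0.001, -0.771]]
contact_force: [0.2, 0.2, -4.5]
opening: 0.248
```

{"name": "step_arm", "arguments": {
  "commands": [
    {"grip": 1, "twist": 0, "travel": [0.0025, 0, 0.0031]},
    {"grip": 1, "twist": 0, "travel": [0.0013, 0, 0.0016]},
    {"grip": 1, "twist": 0, "travel": [0.0013, 0, 0.0016]},
    {"grip": 1, "twist": 0, "travel": [0, 0, 0]}
  ]
}}

```text
time_s: 30.05
position: [0.5731, 0.0231, 0.0701]
tcp_rot: [[-0.765, 0.108, 0.635], [0.083, 0.994, -0.07], [-0.639, -0.001, -0.769]]
contact_force: [1.0, 0.0, -5.2]
opening: 0.248
```

```bash
python3 - <<'E'
from h import *
s=st()
E
```

```text
t 30.05 q [ -10.5   -8.6  133.8   10.2   15.4 -103.1] p [0.5731 0.0231 0.0701] op 0.248 F [ 1.   0.  -5.2]
tilt 39.7 tiltaz -6.3 yaw_y 83.79 ytilt -0.05
```

{"name": "step_arm", "arguments": {
  "commands": [
    {"grip": 1, "twist": 0, "travel": [0.0013, 0, 0.0016]},
    {"grip": 1, "twist": 0, "travel": [0.0013, 0, 0.0016]},
    {"grip": 1, "twist": 0, "travel": [0, 0, 0]}
  ]
}}

```text
time_s: 30.42
position: [0.5736, 0.023, 0.0664]
tcp_rot: [[-0.764, 0.108, 0.636], [0.082, 0.994, -0.07], [-0.64, -0.001, -0.769]]
contact_force: [0.4, 0.4, -2.9]
opening: 0.249
```

```bash
python3 - <<'E'
from h import *
s=st()
E
```

```text
t 30.43 q [ -10.5   -8.   133.8   10.6   14.7 -103.6] p [0.5736 0.023  0.0664] op 0.249 F [ 0.4  0.4 -2.9]
tilt 39.77 tiltaz -6.3 yaw_y 83.79 ytilt -0.07
```

{"name": "step_arm", "arguments": {
  "commands": [
    {"grip": 1, "twist": 0, "travel": [0.001, 0, 0.0012]},
    {"grip": 1, "twist": 0, "travel": [0.001, 0, 0.0012]},
    {"grip": 1, "twist": 0, "travel": [0, 0, 0]}
  ],
  "squeeze": 15
}}

```text
time_s: 30.8
position: [0.5737, 0.023, 0.0633]
tcp_rot: [[-0.764, 0.108, 0.636], [0.083, 0.994, -0.07], [-0.64, -0.001, -0.769]]
contact_force: [0.2, 0.8, -1.6]
opening: 0.252
```

```bash
python3 - <<'E'
from h import *
s=st();print(s["moment"])
E
```

```text
t 30.8 q [ -10.5   -7.5  133.9   11.    14.2 -104. ] p [0.5737 0.023  0.0633] op 0.252 F [ 0.2  0.8 -1.6]
tilt 39.78 tiltaz -6.3 yaw_y 83.77 ytilt -0.05
[0.17382911 0.36637499 0.10103956]
```

{"name": "step_arm", "arguments": {
  "commands": [
    {"grip": 1, "twist": 0, "travel": [0.0007, 0, 0.0008]},
    {"grip": 1, "twist": 0, "travel": [0, 0, 0]}
  ],
  "squeeze": 4
}}

```text
time_s: 31.05
position: [0.5736, 0.023, 0.0623]
tcp_rot: [[-0.764, 0.108, 0.636], [0.083, 0.994, -0.07], [-0.64, -0.001, -0.769]]
contact_force: [-0.5, 0.9, 1.3]
opening: 0.258
```

{"name": "step_arm", "arguments": {
  "commands": [
    {"grip": 0.65, "twist": 0, "travel": [0, 0, 0]},
    {"grip": 0.6, "twist": 0, "travel": [0, 0, 0]},
    {"grip": 0.4, "twist": 0, "travel": [0, 0, 0]},
    {"grip": 0.4, "twist": 0, "travel": [0, 0, 0]}
  ]
}}

```text
time_s: 31.55
position: [0.5732, 0.0231, 0.0618]
tcp_rot: [[-0.765, 0.108, 0.635], [0.083, 0.994, -0.07], [-0.639, -0.001, -0.769]]
contact_force: [-0.4, -0.7, 0.5]
opening: 0.571
```

```bash
python3 - <<'E'
from h import *
s=st();print(s["moment"])
c=read_camera("scene");cv2.imwrite("pics/s5.png",cv2.resize(c["image"][130:300,180:360],None,fx=3.3,fy=3.3))
E
```

```text
t 31.55 q [ -10.5   -7.4  133.9   11.1   14.1 -104.1] p [0.5732 0.0231 0.0618] op 0.571 F [-0.4 -0.7  0.5]
tilt 39.7 tiltaz -6.3 yaw_y 83.78 ytilt -0.05
[0.05760107 0.2527167  0.01942321]
```

View pics/s5.png

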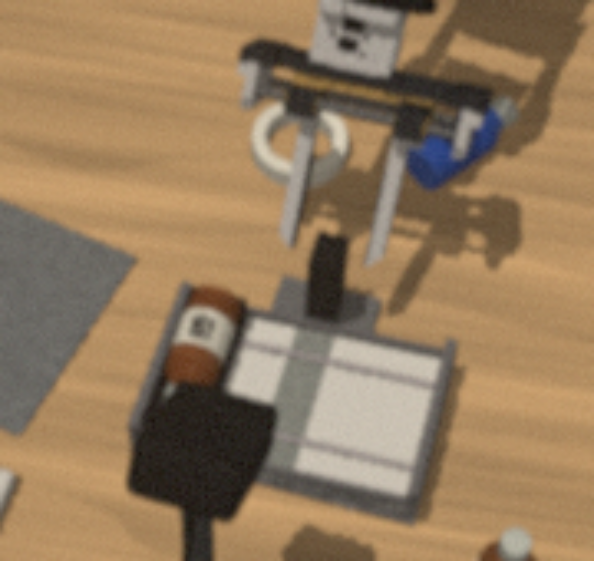

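{"name": "step_arm", "arguments": {
  "commands": [
    {"grip": 0.2, "twist": 0, "travel": [0, 0, -0.03]},
    {"grip": 0.2, "twist": 0, "travel": [0, 0, -0.05]},
    {"grip": 0.2, "twist": 0, "travel": [0, 0, -0.04]},
    {"grip": 0.2, "twist": 10.6, "travel": [0, 0, 0]},
    {"grip": 0.2, "twist": 10.6, "travel": [0, 0, 0]}
  ]
}}

```text
time_s: 32.22
position: [0.4972, 0.0314, 0.1555]
tcp_rot: [[-0.67, 0.381, 0.637], [0.442, 0.894, -0.07], [-0.597, 0.234, -0.768]]
contact_force: [0.6, -0.0, -0.2]
opening: 0.802
```

{"name": "step_arm", "arguments": {
  "commands": [
    {"grip": 0.2, "twist": 10.6, "travel": [0, 0, 0]},
    {"grip": 0.2, "twist": 10.6, "travel": [0, 0, 0]},
    {"grip": 0.2, "twist": 10.6, "travel": [0, 0, 0]},
    {"grip": 0.2, "twist": 10.6, "travel": [0, 0, 0]},
    {"grip": 0.2, "twist": 10.6, "travel": [0, 0, 0]}
  ]
}}

```text
time_s: 32.85
position: [0.4969, 0.0315, 0.154]
tcp_rot: [[-0.1, 0.766, 0.635], [0.98, 0.185, -0.07], [-0.171, 0.615, -0.769]]
contact_force: [0.6, -0.3, 0.5]
opening: 0.8
```

{"name": "step_arm", "arguments": {
  "commands": [
    {"grip": 0.2, "twist": 10.6, "travel": [0, 0, 0]},
    {"grip": 0.2, "twist": 10.6, "travel": [0, 0, 0]},
    {"grip": 0.2, "twist": 10.6, "travel": [0, 0, 0]},
    {"grip": 0.2, "twist": 10.6, "travel": [0, 0, 0]},
    {"grip": 0.2, "twist": 10.6, "travel": [0, 0, 0]}
  ]
}}

```text
time_s: 33.48
position: [0.4968, 0.0315, 0.154]
tcp_rot: [[0.552, 0.541, 0.635], [0.738, -0.671, -0.07], [0.389, 0.507, -0.769]]
contact_force: [0.7, -1.0, -0.5]
opening: 0.799
```

```bash
python3 - <<'E'
from h import *
s=st()
c=read_camera("top");P=cloud(c);Z=P[...,2];cv2.imwrite("pics/top5.png",c["image"])
for yaw in [-6.3]:
    y=np.radians(yaw);ex=np.array([np.cos(y),np.sin(y),0]);ey=np.array([-np.sin(y),np.cos(y),0]);X=P@ex;Y=P@ey
    h=(c["depth"]>0)&(Z>.088)&(Z<.105)&(X>.5)&(X<.62)&(Y>0)&(Y<.16)
    print("handle top",h.sum(),P[h].mean(0).round(4))
m=outline_of("tray","top")[0]["pixels"]&(c["depth"]>0)&(Z>.006)&(Z<.05)
print(cv2.minAreaRect(np.ascontiguousarray(P[m][:,:2]).astype(np.float32)))
E
```

```text
t 33.48 q [-11.6 -35.  141.7   6.1  33.9  28.3] p [0.4968 0.0315 0.154 ] op 0.799 F [ 0.7 -1.  -0.5]
tilt 39.69 tiltaz -6.3 yaw_y -51.16 ytilt 30.45
handle top 103 [0.5599 0.0232 0.0949]
((0.6229836940765381, 0.015717744827270508), (0.21218132972717285, 0.176573246717453), 83.50029754638672)
```

View pics/top5.png

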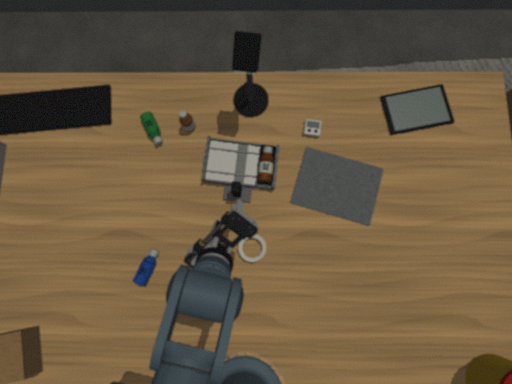

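{"name": "step_arm", "arguments": {
  "commands": [
    {"grip": 0.2, "twist": 10.6, "travel": [0, 0, 0]},
    {"grip": 0.2, "twist": 10.6, "travel": [0, 0, 0]},
    {"grip": 0.2, "twist": 10.6, "travel": [0, 0, 0]},
    {"grip": 0.2, "twist": 10.6, "travel": [0, 0, 0]},
    {"grip": 0.2, "twist": 10.4, "travel": [0, 0, 0]}
  ]
}}

```text
time_s: 34.2
position: [0.4969, 0.0315, 0.1541]
tcp_rot: [[0.765, -0.11, 0.635], [-0.085, -0.994, -0.07], [0.639, -0.001, -0.769]]
contact_force: [0.8, 0.2, -0.8]
opening: 0.8
```

```bash
python3 - <<'E'
from h import *
s=st();go([.572,.0222,.065],s)
E
```

```text
t 34.2 q [-11.6 -35.  141.7   6.1  33.9  80.9] p [0.4969 0.0315 0.1541] op 0.8 F [ 0.8  0.2 -0.8]
tilt 39.69 tiltaz -6.3 yaw_y -96.32 ytilt -0.04
tool-travel [0.0014 0.001  0.1169] norm 0.1169
```

{"name": "step_arm", "arguments": {
  "commands": [
    {"grip": 0.4, "twist": 0, "travel": [0.0005, 0.0003, 0.05]},
    {"grip": 0.45, "twist": 0, "travel": [0.0005, 0.0003, 0.045]},
    {"grip": 0.45, "twist": 0, "travel": [0.0004, 0.0004, 0.02]},
    {"grip": 0.45, "twist": 0, "travel": [0, 0, 0.002]}
  ],
  "squeeze": 15
}}

```text
time_s: 34.7
position: [0.5716, 0.0222, 0.0632]
tcp_rot: [[0.767, -0.106, 0.632], [-0.081, -0.994, -0.069], [0.636, 0.002, -0.772]]
contact_force: [-0.2, -0.3, 0.2]
opening: 0.549
```

```bash
python3 - <<'E'
from h import *
s=st();go([.572,.0222,.065],s)
E
```

```text
t 34.7 q [-10.7  -7.8 134.   11.1  14.7  75.6] p [0.5716 0.0222 0.0632] op 0.549 F [-0.2 -0.3  0.2]
tilt 39.5 tiltaz -6.3 yaw_y -96.11 ytilt 0.12
tool-travel [ 0.0014 -0.     -0.0011] norm 0.0018
```

{"name": "step_arm", "arguments": {
  "commands": [
    {"grip": 1, "twist": 0, "travel": [0.001, 0, -0.001]},
    {"grip": 1, "twist": 0, "travel": [0, 0, 0]},
    {"grip": 1, "twist": 0, "travel": [0, 0, 0]},
    {"grip": 1, "twist": 0, "travel": [0, 0, 0]},
    {"grip": 1, "twist": 0, "travel": [0, 0, 0]}
  ],
  "squeeze": 55
}}

```text
time_s: 35.33
position: [0.5726, 0.0223, 0.0674]
tcp_rot: [[0.764, -0.108, 0.636], [-0.082, -0.994, -0.07], [0.64, 0.001, -0.768]]
contact_force: [-7.7, 0.4, 7.8]
opening: 0.246
```

{"name": "step_arm", "arguments": {
  "commands": [
    {"grip": 1, "twist": 0, "travel": [0, 0, 0]},
    {"grip": 1, "twist": 0, "travel": [0.0032, 0, -0.0039]},
    {"grip": 1, "twist": 0, "travel": [0.0064, 0, -0.0077]},
    {"grip": 1, "twist": 0, "travel": [0.0096, 0, -0.0116]},
    {"grip": 1, "twist": 0, "travel": [0.0096, 0, -0.0116]}
  ]
}}

```text
time_s: 35.95
position: [0.5707, 0.0226, 0.1107]
tcp_rot: [[0.767, -0.108, 0.632], [-0.084, -0.994, -0.069], [0.636, 0.0, -0.772]]
contact_force: [0.3, -0.4, -4.1]
opening: 0.245
```

```bash
python3 - <<'E'
from h import *
s=st();d=go([.5025,-.27,.16],s);print(d/d[1])
E
```

```text
t 35.95 q [-10.6 -14.4 133.2   7.5  21.9  79.6] p [0.5707 0.0226 0.1107] op 0.245 F [ 0.3 -0.4 -4.1]
tilt 39.47 tiltaz -6.2 yaw_y -96.22 ytilt 0.01
tool-travel [ 0.0034  0.2982 -0.061 ] norm 0.3044
[ 0.01147743  1.         -0.20455439]
```

{"name": "step_arm", "arguments": {
  "commands": [
    {"grip": 1, "twist": 0, "travel": [0, 0.005, -0.001]},
    {"grip": 1, "twist": 0, "travel": [0.0001, 0.01, -0.002]},
    {"grip": 1, "twist": 0, "travel": [0.0002, 0.015, -0.0031]},
    {"grip": 1, "twist": 0, "travel": [0.0002, 0.02, -0.0041]},
    {"grip": 1, "twist": 0, "travel": [0.0003, 0.025, -0.0051]}
  ]
}}

```text
time_s: 36.58
position: [0.5535, -0.0513, 0.1221]
tcp_rot: [[0.767, -0.107, 0.632], [-0.083, -0.994, -0.068], [0.636, 0.0, -0.772]]
contact_force: [0.2, -0.3, -3.7]
opening: 0.244
```

{"name": "step_arm", "arguments": {
  "commands": [
    {"grip": 1, "twist": 0, "travel": [0.0003, 0.03, -0.0061]},
    {"grip": 1, "twist": 0, "travel": [0.0003, 0.03, -0.0061]},
    {"grip": 1, "twist": 0, "travel": [0.0003, 0.03, -0.0061]},
    {"grip": 1, "twist": 0, "travel": [0.0003, 0.03, -0.0061]},
    {"grip": 1, "twist": 0, "travel": [0.0003, 0.03, -0.0061]}
  ]
}}

```text
time_s: 37.2
position: [0.5192, -0.1992, 0.1471]
tcp_rot: [[0.766, -0.108, 0.633], [-0.083, -0.994, -0.07], [0.637, 0.001, -0.771]]
contact_force: [0.4, 0.5, -4.8]
opening: 0.244
```

{"name": "step_arm", "arguments": {
  "commands": [
    {"grip": 1, "twist": 0, "travel": [0.0003, 0.025, -0.0051]},
    {"grip": 1, "twist": 0, "travel": [0.0002, 0.02, -0.0041]},
    {"grip": 1, "twist": 0, "travel": [0.0002, 0.015, -0.0031]},
    {"grip": 1, "twist": 0, "travel": [0.0001, 0.01, -0.002]},
    {"grip": 1, "twist": 0, "travel": [0, 0.003, -0.001]}
  ]
}}

```text
time_s: 37.83
position: [0.5033, -0.2703, 0.1605]
tcp_rot: [[0.765, -0.108, 0.634], [-0.083, -0.994, -0.07], [0.638, 0.001, -0.77]]
contact_force: [-0.1, 0.4, -4.0]
opening: 0.246
```

```bash
python3 - <<'E'
from h import *
s=st();d=go([.502,-.269,.08],s)
c=read_camera("scene");cv2.imwrite("pics/s6.png",cv2.resize(c["image"][80:300,60:300],None,fx=2.7,fy=2.7))
E
```

```text
t 37.83 q [-55.4 -16.6 129.1  41.2  47.1  17.5] p [ 0.5033 -0.2703  0.1605] op 0.246 F [-0.1  0.4 -4. ]
tilt 39.66 tiltaz -6.3 yaw_y -96.23 ytilt 0.04
tool-travel [-0.0525 -0.0012  0.061 ] norm 0.0805
```

View pics/s6.png

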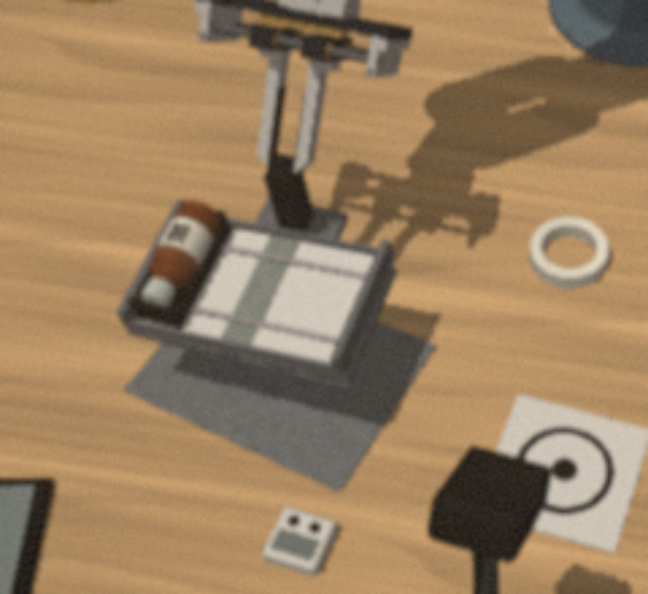

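{"name": "step_arm", "arguments": {
  "commands": [
    {"grip": 1, "twist": 0, "travel": [-0.0039, -0.0001, 0.0045]},
    {"grip": 1, "twist": 0, "travel": [-0.0078, -0.0002, 0.0091]},
    {"grip": 1, "twist": 0, "travel": [-0.0098, -0.0002, 0.0114]},
    {"grip": 1, "twist": 0, "travel": [-0.0098, -0.0002, 0.0114]},
    {"grip": 1, "twist": 0, "travel": [-0.0098, -0.0002, 0.0114]}
  ]
}}

```text
time_s: 38.5
position: [0.5022, -0.2684, 0.0959]
tcp_rot: [[0.766, -0.108, 0.634], [-0.083, -0.994, -0.069], [0.638, 0.0, -0.77]]
contact_force: [0.7, 0.2, -4.3]
opening: 0.247
```

{"name": "step_arm", "arguments": {
  "commands": [
    {"grip": 1, "twist": 0, "travel": [-0.0078, -0.0002, 0.0091]},
    {"grip": 1, "twist": 0, "travel": [-0.0033, -0.0001, 0.0038]},
    {"grip": 1, "twist": 0, "travel": [0, 0, 0]}
  ]
}}

```text
time_s: 38.88
position: [0.5024, -0.2688, 0.0807]
tcp_rot: [[0.765, -0.108, 0.635], [-0.083, -0.994, -0.07], [0.639, 0.001, -0.769]]
contact_force: [0.3, 1.0, -3.2]
opening: 0.248
```

```bash
python3 - <<'E'
from h import *
s=st();d=go([.502,-.269,.073],s)
E
```

```text
t 38.88 q [-55.4  -7.8 131.7  50.   39.1   5.5] p [ 0.5024 -0.2688  0.0807] op 0.248 F [ 0.3  1.  -3.2]
tilt 39.7 tiltaz -6.3 yaw_y -96.22 ytilt 0.04
tool-travel [-0.0052  0.0002  0.0056] norm 0.0077
```

{"name": "step_arm", "arguments": {
  "commands": [
    {"grip": 1, "twist": 0, "travel": [-0.002, 0, 0.0023]},
    {"grip": 1, "twist": 0, "travel": [-0.0013, 0, 0.0015]},
    {"grip": 1, "twist": 0, "travel": [-0.0013, 0, 0.0015]},
    {"grip": 1, "twist": 0, "travel": [0, 0, 0]}
  ]
}}

```text
time_s: 39.38
position: [0.5024, -0.2693, 0.0742]
tcp_rot: [[0.765, -0.109, 0.635], [-0.083, -0.994, -0.071], [0.639, 0.002, -0.769]]
contact_force: [-0.3, 0.0, -2.5]
opening: 0.249
```

{"name": "step_arm", "arguments": {
  "commands": [
    {"grip": 1, "twist": 0, "travel": [-0.0006, 0, 0.0008]},
    {"grip": 1, "twist": 0, "travel": [-0.0006, 0, 0.0008]},
    {"grip": 1, "twist": 0, "travel": [0, 0, 0]}
  ]
}}

```text
time_s: 39.75
position: [0.5024, -0.269, 0.0719]
tcp_rot: [[0.765, -0.109, 0.635], [-0.083, -0.994, -0.07], [0.639, 0.001, -0.769]]
contact_force: [-1.4, 0.3, -1.2]
opening: 0.246
```

Touching; lower with a weaker squeeze.

{"name": "step_arm", "arguments": {
  "commands": [
    {"grip": 1, "twist": 0, "travel": [-0.001, 0, 0.0012]},
    {"grip": 1, "twist": 0, "travel": [0, 0, 0]},
    {"grip": 1, "twist": 0, "travel": [0, 0, 0]}
  ],
  "squeeze": 12
}}

```text
time_s: 40.12
position: [0.5031, -0.2693, 0.0717]
tcp_rot: [[0.764, -0.108, 0.637], [-0.082, -0.994, -0.07], [0.64, 0.001, -0.768]]
contact_force: [-5.3, 2.8, 7.7]
opening: 0.255
```

{"name": "step_arm", "arguments": {
  "commands": [
    {"grip": 1, "twist": 0, "travel": [-0.0006, 0, 0.0008]},
    {"grip": 1, "twist": 0, "travel": [0, 0, 0]}
  ],
  "squeeze": 4
}}

```text
time_s: 40.38
position: [0.5032, -0.2694, 0.0706]
tcp_rot: [[0.763, -0.109, 0.637], [-0.083, -0.994, -0.071], [0.641, 0.001, -0.768]]
contact_force: [-1.8, 1.5, 4.3]
opening: 0.255
```

{"name": "step_arm", "arguments": {
  "commands": [
    {"grip": 0.65, "twist": 0, "travel": [0, 0, 0]},
    {"grip": 0.6, "twist": 0, "travel": [0, 0, 0]},
    {"grip": 0.55, "twist": 0, "travel": [0, 0, 0]}
  ]
}}

```text
time_s: 40.75
position: [0.5022, -0.2686, 0.0689]
tcp_rot: [[0.765, -0.108, 0.635], [-0.083, -0.994, -0.069], [0.638, 0.0, -0.77]]
contact_force: [-0.1, -0.9, 0.4]
opening: 0.442
```

```bash
cat > tm.py <<'E'
from h import *
s=st()
T=np.array([.582,-.2695]);res=[]
c=read_camera("top");P=cloud(c);Z=P[...,2];cv2.imwrite("pics/top_tm.png",c["image"])
m=outline_of("tray","top")[0]["pixels"]&(c["depth"]>0)
k=m&(Z>.010)&(Z<.05)
r=cv2.minAreaRect(np.ascontiguousarray(P[k][:,:2]).astype(np.float32));print("tray rect",r)
# deck white only: stripe midline etc
g=c["image"];hsv=cv2.cvtColor(g,cv2.COLOR_BGR2HSV)
h=(c["depth"]>0)&(Z>.09)&(Z<.108)&(np.hypot(P[...,0]-.50,P[...,1]+.26)<.06)&(g.max(-1)<70)
H=P[h].mean(0) if h.any() else None;print("handle",h.sum(),H)
a=r[2];a=a if r[1][0]>r[1][1] else a-90
y=np.radians(a-90);ex=np.array([np.cos(y),np.sin(y)]);ey=np.array([-ex[1],ex[0]])
X=P[...,:2]@ex;Y=P[...,:2]@ey
kk=m&(Z>.012)&(Z<.06);print("Y ext",np.percentile(Y[kk],[.5,99.5]).round(4),"X ext",np.percentile(X[kk],[.5,99.5]).round(4))
Yc=np.mean(np.percentile(Y[kk],[.5,99.5]));Xf=np.percentile(X[kk],99.5)
print("yaw x",a-90,"err vs mat(-16.4)",round(a-90+16.4,2),"deg; centre from edges",(ex*(Xf-.065)+ey*Yc-T).round(4),"from handle",((H[:2]+.085*ex)-T).round(4) if H is not None else 0)
E
python3 tm.py; python3 -c "
import cv2;g=cv2.imread('pics/top_tm.png');cv2.imwrite('pics/top_tmz.png',cv2.resize(g[120:260,200:400],None,fx=3.8,fy=3.8,interpolation=cv2.INTER_CUBIC))"
```

```text
t 40.75 q [-55.4  -6.2 131.9  51.7  38.    3.3] p [ 0.5022 -0.2686  0.0689] op 0.442 F [-0.1 -0.9  0.4]
tilt 39.67 tiltaz -6.2 yaw_y -96.21 ytilt 0.03
tray rect ((0.5531919598579407, -0.27571892738342285), (0.21241742372512817, 0.17466144263744354), 83.47026824951172)
handle 122 [ 0.48668676 -0.26785479  0.0986233 ]
Y ext [-0.3132 -0.1053] X ext [0.498  0.6662]
yaw x -6.529731750488281 err vs mat(-16.4) 9.87 deg; centre from edges [-0.0085 -0.0068] from handle [-0.0109 -0.008 ]
```

View pics/top_tmz.png

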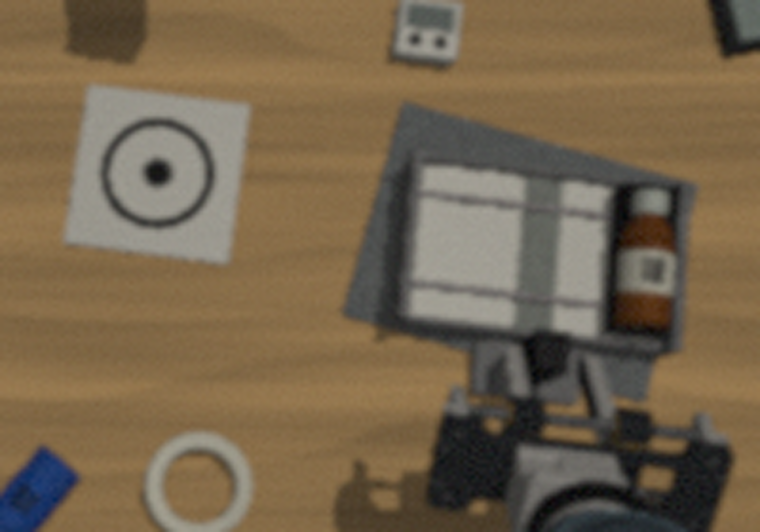

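{"name": "step_arm", "arguments": {
  "commands": [
    {"grip": 0.55, "twist": 0, "travel": [0, -0.004, 0]},
    {"grip": 0.55, "twist": 0, "travel": [0, -0.004, 0]},
    {"grip": 0.55, "twist": 0, "travel": [0, -0.004, 0]},
    {"grip": 0.55, "twist": 0, "travel": [0, -0.004, 0]},
    {"grip": 0.55, "twist": 0, "travel": [0, -0.003, 0]}
  ],
  "squeeze": 20
}}

```text
time_s: 41.48
position: [0.5043, -0.2496, 0.0691]
tcp_rot: [[0.765, -0.108, 0.635], [-0.083, -0.994, -0.07], [0.639, 0.001, -0.77]]
contact_force: [-0.3, -1.4, -0.7]
opening: 0.448
```

```bash
python3 tm.py
```

```text
t 41.48 q [-53.4  -7.9 133.3  51.3  36.9   5.2] p [ 0.5043 -0.2496  0.0691] op 0.448 F [-0.3 -1.4 -0.7]
tilt 39.69 tiltaz -6.3 yaw_y -96.22 ytilt 0.06
tray rect ((0.5542905926704407, -0.2702580392360687), (0.21335014700889587, 0.17553500831127167), 79.92567443847656)
handle 115 [ 0.48969363 -0.25767433  0.09908195]
Y ext [-0.2744 -0.0633] X ext [0.5085 0.679 ]
yaw x -10.074325561523438 err vs mat(-16.4) 6.33 deg; centre from edges [-0.007  -0.0042] from handle [-0.0086 -0.003 ]
```

{"name": "step_arm", "arguments": {
  "commands": [
    {"grip": 0.55, "twist": 0, "travel": [0, -0.0035, 0]},
    {"grip": 0.55, "twist": 0, "travel": [0, -0.004, 0]},
    {"grip": 0.55, "twist": 0, "travel": [0, -0.004, 0]},
    {"grip": 0.55, "twist": 0, "travel": [0, -0.003, 0]},
    {"grip": 0.55, "twist": 0, "travel": [0, -0.002, 0]}
  ]
}}

```text
time_s: 42.2
position: [0.5062, -0.2333, 0.0692]
tcp_rot: [[0.765, -0.108, 0.635], [-0.083, -0.994, -0.07], [0.639, 0.001, -0.769]]
contact_force: [0.3, -1.9, 0.2]
opening: 0.45
```

```bash
python3 tm.py
```

```text
t 42.2 q [-51.7  -9.2 134.4  50.9  35.8   7. ] p [ 0.5062 -0.2333  0.0692] op 0.45 F [ 0.3 -1.9  0.2]
tilt 39.7 tiltaz -6.3 yaw_y -96.21 ytilt 0.06
tray rect ((0.5545663237571716, -0.2649660110473633), (0.2224970906972885, 0.17572706937789917), 74.16618347167969)
handle 115 [ 0.49337405 -0.24209123  0.09844392]
Y ext [-0.2048  0.0069] X ext [0.5206 0.6922]
yaw x -15.833816528320312 err vs mat(-16.4) 0.57 deg; centre from edges [-0.0056  0.0032] from handle [-0.0069  0.0042]
```

{"name": "step_arm", "arguments": {
  "commands": [
    {"grip": 0.45, "twist": 0, "travel": [0, 0.004, 0]},
    {"grip": 0.3, "twist": 0, "travel": [0, 0.005, 0]},
    {"grip": 0.2, "twist": 0, "travel": [0, 0, 0]},
    {"grip": 0.2, "twist": 0, "travel": [0, 0, 0]},
    {"grip": 0.2, "twist": 0, "travel": [0, 0, -0.02]}
  ]
}}

```text
time_s: 42.92
position: [0.492, -0.2401, 0.0835]
tcp_rot: [[0.766, -0.107, 0.634], [-0.084, -0.994, -0.067], [0.637, -0.002, -0.771]]
contact_force: [-0.0, -1.4, 0.1]
opening: 0.8
```

{"name": "step_arm", "arguments": {
  "commands": [
    {"grip": 0.2, "twist": 0, "travel": [0, 0, -0.04]},
    {"grip": 0.2, "twist": 0, "travel": [0, 0, -0.05]},
    {"grip": 0.2, "twist": 0, "travel": [0, 0, -0.03]},
    {"grip": 0.2, "twist": 0, "travel": [0, 0, 0]}
  ]
}}

```text
time_s: 43.42
position: [0.4163, -0.2342, 0.1791]
tcp_rot: [[0.763, -0.11, 0.637], [-0.081, -0.994, -0.075], [0.641, 0.006, -0.767]]
contact_force: [0.0, 0.0, 0.3]
opening: 0.804
```

```bash
python3 tm.py; python3 - <<'E'
from h import *
c=read_camera("top");P=cloud(c)
y=np.radians(-16);Rt=Ro.from_euler('z',y).as_matrix();pt=np.array([.5757,-.2655,.004])
Q=(P-pt)@Rt;hsv=cv2.cvtColor(c["image"],cv2.COLOR_BGR2HSV)
am=(c["depth"]>0)&(abs(Q[...,0])<.055)&(abs(Q[...,1])<.098)&(Q[...,2]>.012)&(Q[...,2]<.085)&(hsv[...,0]<18)&(hsv[...,1]>110)
print("bottle in tray",Q[am].mean(0))
wh=(c["depth"]>0)&(abs(Q[...,0])<.05)&(abs(Q[...,1])<.09)&(Q[...,2]>.005)&(Q[...,2]<.035)&(hsv[...,1]<60)&(c["image"].min(-1)>110)
w=Q[wh];print("deck",np.linalg.lstsq(np.c_[w[:,:2],np.ones(len(w))],w[:,2],rcond=None)[0])
for t in ["tape","timer","spare_bottle"]:
    o=outline_of(t,"top")
    for q in o[:1]: m=q["pixels"]&(c["depth"]>0);print(t,q["score"],np.median(P[m],0).round(3))
g=c["image"];cv2.imwrite("pics/fin_t.png",cv2.resize(g[60:290,130:400],None,fx=2.6,fy=2.6))
c=read_camera("scene");g=c["image"];cv2.imwrite("pics/fin_s.png",cv2.resize(g[100:330,60:360],None,fx=2.6,fy=2.6))
E
```

```text
t 43.42 q [-65.3 -37.5 140.4  39.1  60.2  16. ] p [ 0.4163 -0.2342  0.1791] op 0.804 F [0.  0.  0.3]
tilt 39.88 tiltaz -6.7 yaw_y -96.33 ytilt 0.34
tray rect ((0.5558742880821228, -0.2605719566345215), (0.21301928162574768, 0.17584702372550964), 73.63357543945312)
handle 102 [ 0.49451088 -0.24100633  0.09829841]
Y ext [-0.1987  0.0125] X ext [0.521 0.693]
yaw x -16.366424560546875 err vs mat(-16.4) 0.03 deg; centre from edges [-0.0057  0.0032] from handle [-0.0059  0.0045]
bottle in tray [-0.01468987 -0.07072207  0.05665549]
deck [-0.0014068   0.06091803  0.02019923]
tape 0.73 [ 0.403 -0.025  0.02 ]
timer 0.75 [ 0.754 -0.201  0.018]
```

View pics/fin_t.png

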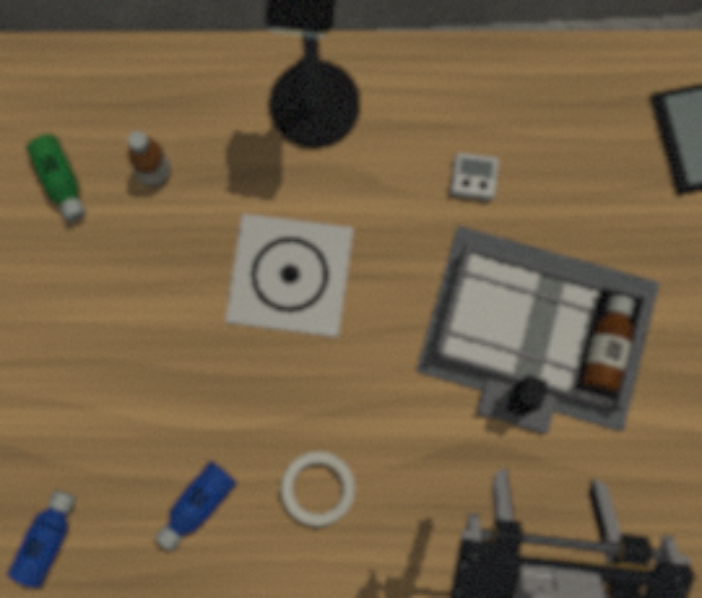

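View pics/fin_s.png

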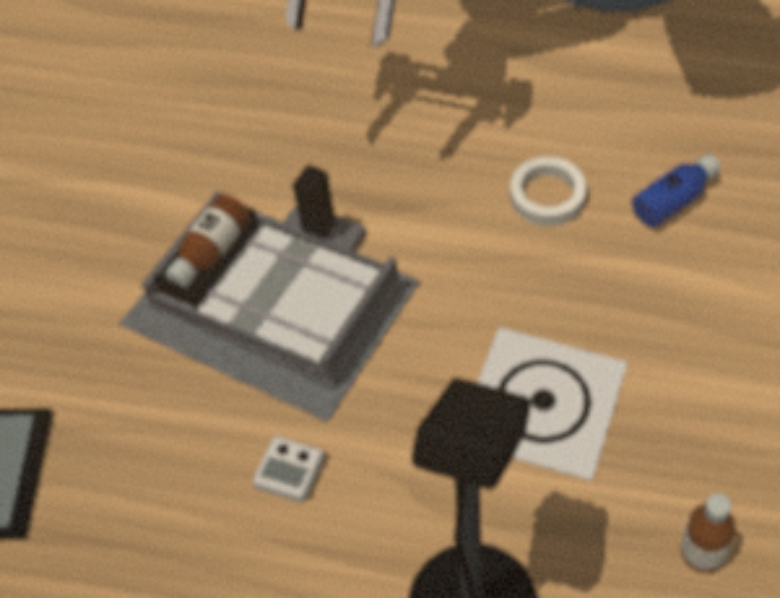

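```bash
python3 -c "
from plant import *
print(close_job())"
```

```text
the job is handed in; nothing more can be done
None
```

The job is done and handed in at about 44 s; no verdict was reported.

**Tilt:** The moves can only shift the tool and twist it about its own axis. I pushed the arm against its reach limit in free air until the gripper leaned about 40°, so that a twist of the gripper rolled the tray.

**Reading:** I held the tray about 15 cm above the mark (measured offset about 1 mm) and balanced the shuttle using the top camera. It stayed within 15 mm of the middle for about 5.5 s and came back to the low stop at roughly 0.03 m/s.

**Placing:**
- **Regrip:** Joint 6 hit its range limit over the mat. I set the tray down on the reader's flat mark, regripped it with the hand turned 180°, and carried it to the mat.
- **Turning:** I released the tray, then turned it about 10° on the mat by pushing the handle with one finger.

**Last checks:**

| Check | Result |
|---|---|
| Tray centre | about 7 mm from the mat's centre (limit 25 mm) |
| Tray angle | less than 1° off the mat |
| Tray flatness | flat; deck slope 0.061 against the nominal 0.06 |
| Bottle | in its cradle |
| Gripper | clear of everything |

- **Shuttle position:** The last measurement put it at -71 mm. I think it is at the low stop (-75 mm), because the top camera read about 5 mm off at that viewing angle earlier as well.
- **Bystanders:** The tape and timer read within about 10 mm of where they started. The network missed the spare bottle in the final look, but the pictures show it standing in its place.

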